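# Put the sharpening stones on their own bases and close up the flattening plate

### The arm

A 6-joint arm with a two-finger parallel gripper is mounted at the origin on the work surface. World frame = base frame: x ahead of the robot, y to its left, z up, the work surface at z = 0. Lengths are in m, angles in rad, forces in N, time in s.
With the tool pointing down it reaches from about 0.35 to 0.975 m from the base axis. Payload 17.4 kg.
Tool frame: the origin (TCP) lies where the fingers leave the gripper's body, on its centre line; the fingertips stand 73 mm ahead of it and the grasp point (between the pads) lies ahead of it (pinch_z is the z of the grasp point in the tool frame, in m); z points along the fingers, y is the line along which they close (so a half turn about z gives the same grasp; the last joint's range is limited). The gripper opens to 85 mm and grips with 20 to 120 N. Pads are 22 mm wide; open, the fingers measure 114 mm over their backs; the gripper's body (76 mm by 85 mm) begins 54 mm behind the grasp point. The pads swing forward as they close: fully open they stand 13 mm farther back than shut.
Start: joints at [-1.387, 0.116, 1.442, -0, 1.584, -0.038], TCP at [0.148, -0.658, 0.304] pointing down, gripper open.
Joint ranges: [-2.83, 2.83], [-0.83, 2.19], [0.07, 2.5], [-1.14, 4.28], [0.01, 3], [-2.97, 2.97]. Speed limits (rad/s): [1.89, 1.89, 2.22, 3.14, 3.14, 3.14].

### API

Orientations are given as a unit quaternion [x, y, z, w].
In Python, from rig import state, grab_frame, calibration, close_job, pinch_z gives the robot as it stands.
- The arm moves only by the tool play_rows, never from a script. Its arguments are lists of equal length, an entry for each row: "linear": the shift along the tool's x, y, z each as a share of 80 mm, from -1 to 1, a list of three; "rot": the turn, a rotation vector about the tool's x, y, z each as a share of 0.12 rad, from -1 to 1, a list of three; "hand": the closure, from -1 (fully open) to 1 (shut). In form: {"linear": [[tx, ty, tz], ...], "rot": [[rx, ry, rz], ...], "hand": [hand, ...]}. A call has exactly 10 rows; each row shifts and turns the commanded pose from where the row before left it, along the tool's axes as they then stand; what a row does not reach is not made up. A row lasts 1/12 s, in which the tool goes at most 41.7 mm and 7.16 degrees, less where a joint would pass 70% of its speed; a pose out of reach is approached as far as the arm can. A call with a number of a shift or a turn outside -1 to 1 is refused whole. A call with a gripper value outside its range is refused whole. The fingers move at their own pace and stop on an object; "force" is the grip in N (left out, the last holds). Time passes only in rows, so rows that do not move let the fingers close, or fill a call up. It gives the time, the measured TCP pose, the force, the opening and the grip force at its end, in the units of the state.
- state(): the state, without advancing time (a new reading comes with each control period).
- grab_frame(name): name is "scene" or "side" or "wrist"; returns the picture (420x560x3 uint8, red, green, blue); there is no depth.
- calibration(name): a dict with "camera_matrix" (3x3 intrinsics, pixels), "D" ([k1, k2, p1, p2, k3] as OpenCV has them; the pictures are not rectified), "world_to_cam" (4x4, takes a point from world to camera coordinates); the wrist camera has in their place "hand_eye" (4x4, takes a point from camera to tool coordinates, whose origin is the TCP and whose axes are the flange's). Camera axes: x right, y up, looking along -z (the intrinsics and any distortion apply to the point x, -y, -z); pixel columns grow to the right and rows downward; lengths in m; the calibration is good to about 2 mm. A picture is of the moment at which its call begins: read the wrist's pose just before it. calibration takes no time and is no camera call.
- close_job(): hands the job in; it is judged then, once.
The state is a dict: "time_s": time; "q": joint angles; "qd": joint speeds; "joint_torque": joint torques, N m; "ee_pos": TCP position; "tool_rot": TCP orientation; "force": force on the tool from outside, world axes, zero at the start; "ft_torque": the same for the moment, N m; "width": finger opening in m; "gripper_force": force on a finger pad.
Only numpy, scipy, OpenCV 4.12 (cv2) and the standard library are available. Lean on these libraries where they do the work, as an engineer would, in place of code of your own. Each camera call takes 0.05 s, during which the arm holds its last target. There are 200 camera calls.

### The job

The three sharpening stones have been put back on one another's bases: park one on the free rubber drip mat and move them round until every stone lies flat between the end stops of the base that fits its length, roughly in the middle and in line with it. When all three are home, lay the perforated flattening plate part-way over the long stone, sticking out a few centimetres beyond one end, then slide it lengthwise, face to face without lifting it, until it covers the stone flush all round. The stones chip, so set everything down without dropping it.

Things in the scene. Friction and masses are not known exactly. Their poses are not given: they have to be found in the camera images.
- stone_long: grey two-layer sharpening stone, 150 long (x) x 50 wide (y) x 25 high (z), about 410 g; loose, origin in the middle of its underside. At the start it lies on the middle base, resting on top of its two stops, underside 24 above the bench. mm.
- stone_mid: grey two-layer sharpening stone, 110 long (x) x 45 wide (y) x 20 high (z), about 210 g; loose, origin in the middle of its underside. At the start it lies on the short base, resting on top of its two stops, underside 24 above the bench. mm.
- stone_short: grey two-layer sharpening stone, 75 long (x) x 35 wide (y) x 15 high (z), about 90 g; loose, origin in the middle of its underside. At the start it lies on the long base, flat on the board between the stops, underside 18 above the bench. mm.
- plate: flattening plate: flat silver aluminium plate with a pattern of dark round holes on top, 150 long (x) x 50 wide (y) x 10 thick, the same outline as the long stone, about 300 g; loose, lying flat on the bench, abrasive face already down, origin in the middle of its underside. mm.
- base_long: bamboo base made for the long stone: a board 210 long (its x) x 74 wide (y), top surface 18 above the bench, on rubber feet that hold it fast; origin in the middle of its underside, z up. Across it stand two black rubber end stops, each 10 thick (x), 62 wide and 6 high, 166 apart inside, centred; between them the stone lies flat on the board with 8 to spare at each end. mm.
- base_mid: bamboo base made for the middle stone: a board 170 long (its x) x 74 wide (y), top surface 18 above the bench, on rubber feet that hold it fast; origin in the middle of its underside, z up. Across it stand two black rubber end stops, each 10 thick (x), 62 wide and 6 high, 126 apart inside, centred; between them the stone lies flat on the board with 8 to spare at each end. mm.
- base_short: bamboo base made for the short stone: a board 135 long (its x) x 74 wide (y), top surface 18 above the bench, on rubber feet that hold it fast; origin in the middle of its underside, z up. Across it stand two black rubber end stops, each 10 thick (x), 62 wide and 6 high, 91 apart inside, centred; between them the stone lies flat on the board with 8 to spare at each end. mm.
- drip_mat: black ribbed rubber mat, 180 long (x) x 80 wide (y) x 3 thick, fixed flat on the bench, empty at the start; origin in the middle of its underside. mm.
Things that resemble listed ones, but are neither listed nor needed, are in the scene too. What is shaped like the stone_mid but purple is not meant. Leave any yellow look-alike of the stone_short alone.

How it is judged:
By the outcome, as a careful person would: the job done as asked, in the order asked, and still so for the second after the job is handed in, with the robot touching nothing.
It also fails if it takes over 128 s, if anything falls off the work surface, if the arm or the gripper's body presses on something with over 40 N, if the wrist force passes 120 N, or if a joint passes its speed limit or range.

## Working session

There is one attempt and no reset: what is moved stays moved. The work goes in short steps, Python scripts to look and compute and a tool call to move; the robot and the scene stay as the last step left them, time stands still between calls to the robot, and variables do not carry over. Pictures are saved under pics/ and viewed, at most 14 in all, crops included, and the job is handed in when it is done.

Besides the shell and the picture viewer there is one more tool, called after ">>>" by a JSON object that holds its "op" and its "data", one argument or row to a line. play_rows: Moves the arm, as the interface text tells. Shift numbers are shares of 80 mm and turn numbers shares of 0.12 rad, none past 1 either way. Its arguments: {"type":"object","properties":{"linear":{"type":"array"},"rot":{"type":"array"},"hand":{"type":"array"},"force":{"type":"number"}},"required":["linear","rot","hand"]}

```bash
ls; mkdir -p pics
python3 - <<'E'
from rig import *
import cv2,numpy as np
s=state();print({k:np.round(v,3).tolist() if not isinstance(v,(int,float)) else v for k,v in s.items()});print(pinch_z)
for n in("scene","side"):
    c=calibration(n);print(n,{k:np.round(v,3).tolist() for k,v in c.items()})
    f=grab_frame(n);cv2.imwrite(f"pics/{n}0.png",f[:,:,::-1])
print({k:np.round(v,4).tolist() for k,v in calibration("wrist").items()})
E
```

```text
pics
{'time_s': 0.0, 'q': [-1.387, 0.116, 1.442, 0.0, 1.584, -0.038], 'qd': [-0.002, 0.001, 0.0, -0.001, -0.001, -0.001], 'joint_torque': [-0.002, -73.197, -63.25, -0.0, 0.006, 0.0], 'ee_pos': [0.148, -0.658, 0.303], 'tool_rot': [0.994, 0.111, -0.0, -0.001], 'force': [0.749, 0.219, -0.338], 'ft_torque': [-0.006, 0.006, 0.018], 'gripper_force': 0.0, 'width': 0.08546784612639258}
0.0539
scene {'camera_matrix': [[527.982, 0.0, 274.571], [0.0, 527.982, 207.582], [0.0, 0.0, 1.0]], 'D': [-0.067, 0.0, 0.0, 0.0, 0.0], 'world_to_cam': [[-0.093, 0.996, -0.014, 0.05], [-0.837, -0.07, 0.543, 0.367], [0.539, 0.062, 0.84, -1.74], [0.0, 0.0, 0.0, 1.0]]}
side {'camera_matrix': [[419.578, 0.0, 277.812], [0.0, 419.578, 206.812], [0.0, 0.0, 1.0]], 'D': [-0.027, 0.0, 0.0, 0.0, 0.0], 'world_to_cam': [[-0.848, -0.529, -0.013, 0.415], [0.264, -0.443, 0.857, -0.159], [-0.459, 0.723, 0.516, -0.886], [0.0, 0.0, 0.0, 1.0]]}
{'camera_matrix': [[321.0544, 0.0, 273.6691], [0.0, 321.0544, 211.3343], [0.0, 0.0, 1.0]], 'D': [-0.0657, 0.0, 0.0, 0.0, 0.0], 'hand_eye': [[0.002, 0.9514, 0.308, 0.0805], [1.0, -0.0019, -0.0006, -0.0012], [0.0, 0.308, -0.9514, -0.0694], [0.0, 0.0, 0.0, 1.0]]}
```

View pics/scene0.png

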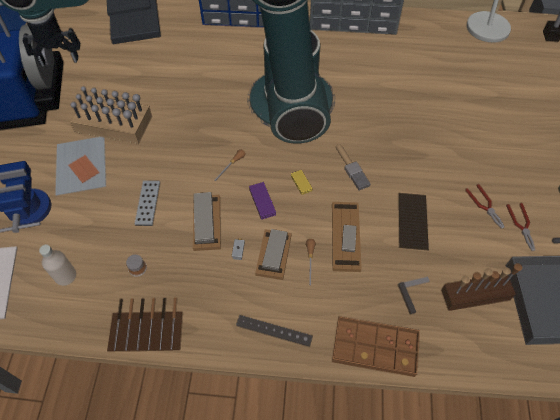

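View pics/side0.png

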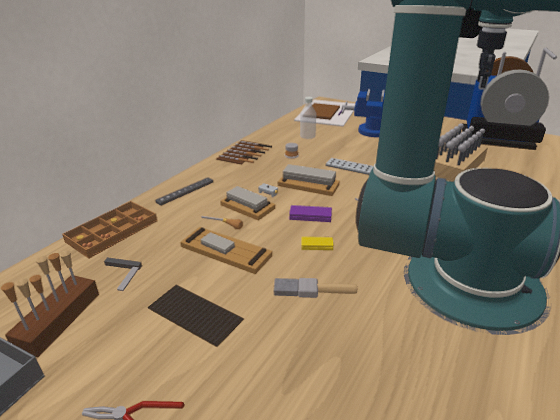

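The scene picture shows:
- plate at (147,202)
- long stone on the middle base at (205,220)
- mid stone on the short base at (273,253)
- short stone on the long base at (346,237)
- drip mat at (413,221)

Possible mix-ups:
- purple block at (262,200) and yellow block at (301,181), both excluded by the text
- small perforated plate at (238,249) and perforated bar at (274,330), the wrong size or shape for the plate

Next I'll get coarse positions from the two views.

```bash
cat > h.py <<'E'
from rig import *
import cv2,numpy as np
from scipy.spatial.transform import Rotation as Ro
F=np.diag([1.,-1,-1,1])
def cam(n,s=None):
    c=calibration(n);K,D=np.array(c["camera_matrix"]),np.array(c["D"])
    if n=="wrist":
        T=np.eye(4);T[:3,:3]=Ro.from_quat(s["tool_rot"]).as_matrix();T[:3,3]=s["ee_pos"]
        W=np.linalg.inv(T@np.array(c["hand_eye"]))
    else: W=np.array(c["world_to_cam"])
    return K,D,F@W
def ray(C,px):
    K,D,W=C;u=cv2.undistortPoints(np.array(px,float).reshape(-1,1,2),K,D)[:,0]
    R=W[:3,:3];d=np.c_[u,np.ones(len(u))]@R
    return -R.T@W[:3,3],d
def unproj(C,px,z):
    o,d=ray(C,px);return o+d*((np.asarray(z)-o[2])/d[:,2])[:,None]
def proj(C,P):
    K,D,W=C;return cv2.projectPoints(np.array(P,float).reshape(-1,1,3),cv2.Rodrigues(W[:3,:3])[0],W[:3,3],K,D)[0][:,0]
def tri(C1,p1,C2,p2):
    A=[];b=[]
    for C,p in((C1,p1),(C2,p2)):
        o,d=ray(C,[p]);d=d[0]/np.linalg.norm(d[0]);M=np.eye(3)-np.outer(d,d);A.append(M);b.append(M@o)
    return np.linalg.lstsq(np.vstack(A),np.hstack(b),rcond=None)[0]
E
python3 - <<'E'
from h import *
S=cam("scene");D=cam("side")
for n,p,z in [("plate",(147,202),.01),("long",(203,217),.049),("bmid",(207,222),.018),("mid",(275,250),.044),("bshort",(274,254),.018),("short",(348,237),.033),("blong",(346,237),.018),("mat",(413,221),.003)]:
    print(n,unproj(S,[p],z).round(3)[0])
for n,a,b in [("plate",(147,202),(350,166)),("long",(203,217),(310,174)),("mid",(275,250),(247,199)),("short",(348,237),(218,242)),("mat",(413,221),(196,314))]: print(n,tri(S,a,D,b).round(3))
E
```

```text
plate [ 0.457 -0.375  0.01 ]
long [ 0.517 -0.197  0.049]
bmid [ 0.514 -0.19   0.018]
mid [0.599 0.007 0.044]
bshort [0.597 0.004 0.018]
short [0.537 0.198 0.033]
blong [0.529 0.194 0.018]
mat [0.453 0.381 0.003]
plate [ 0.451 -0.379  0.004]
long [ 0.506 -0.202  0.037]
mid [0.589 0.004 0.03 ]
short [0.532 0.197 0.027]
mat [ 0.447  0.379 -0.003]
```

>>> {"op": "play_rows", "data": {
  "linear": [
    [0, 0, 0],
    [0, 0, 0],
    [0.3125, -0.36, 0],
    [0.3125, -0.36, 0],
    [0.3125, -0.36, 0],
    [0.3125, -0.36, 0],
    [0.3125, -0.36, 0],
    [0.3125, -0.36, 0],
    [0.3125, -0.36, 0],
    [0.3125, -0.36, 0]
  ],
  "rot": [
    [0, 0, 0.925],
    [0, 0, 0.925],
    [0, 0, 0],
    [0, 0, 0],
    [0, 0, 0],
    [0, 0, 0],
    [0, 0, 0],
    [0, 0, 0],
    [0, 0, 0],
    [0, 0, 0]
  ],
  "hand": [-1, -1, -1, -1, -1, -1, -1, -1, -1, -1]
}}

```text
time_s: 0.93
ee_pos: [0.3493, -0.4265, 0.3037]
tool_rot: [1.0, -0.0, -0.0, -0.0]
force: [-0.0, 0.3, -0.5]
width: 0.0856
gripper_force: 0.0
```

>>> {"op": "play_rows", "data": {
  "linear": [
    [0.3125, -0.36, 0],
    [0.3125, -0.36, 0],
    [0.3125, -0.36, 0],
    [0.3125, -0.36, 0],
    [0.3125, -0.36, 0],
    [0.3125, -0.36, 0],
    [0.3125, -0.36, 0],
    [0.3125, -0.36, 0],
    [0, 0, 0],
    [0, 0, 0]
  ],
  "rot": [
    [0, 0, 0],
    [0, 0, 0],
    [0, 0, 0],
    [0, 0, 0],
    [0, 0, 0],
    [0, 0, 0],
    [0, 0, 0],
    [0, 0, 0],
    [0, 0, 0],
    [0, 0, 0]
  ],
  "hand": [-1, -1, -1, -1, -1, -1, -1, -1, -1, -1]
}}

```text
time_s: 1.77
ee_pos: [0.5493, -0.1963, 0.3033]
tool_rot: [1.0, 0.001, -0.001, -0.0]
force: [-0.1, -0.6, -0.8]
width: 0.0855
gripper_force: 0.0
```

```bash
cat >> h.py <<'E'
import json
def snap(tag):
    s=state();f=grab_frame("wrist");cv2.imwrite(f"pics/{tag}.png",f[:,:,::-1])
    json.dump({k:np.asarray(v).tolist() for k,v in s.items()},open(f"pics/{tag}.json","w"))
    R=Ro.from_quat(s["tool_rot"]).as_matrix()
    print(tag,s["time_s"],np.round(s["ee_pos"],4),"x",R[:,0].round(4),"z",R[:,2].round(4),"F",np.round(s["force"],1))
def lcam(tag): return cam("wrist",json.load(open(f"pics/{tag}.json")))
E
python3 -c "
from h import *
snap('w1')"
```

```text
w1 1.7667 [ 0.5493 -0.1963  0.3033] x [ 1.      0.0027 -0.0011] z [-1.1e-03  4.0e-04 -1.0e+00] F [-0.1 -0.6 -0.8]
```

Next I move to y = +0.2 for the second view.

>>> {"op": "play_rows", "data": {
  "linear": [
    [0, -0.5, 0],
    [0, -0.5, 0],
    [0, -0.5, 0],
    [0, -0.5, 0],
    [0, -0.5, 0],
    [0, -0.5, 0],
    [0, -0.5, 0],
    [0, -0.5, 0],
    [0, -0.5, 0],
    [0, -0.5, 0]
  ],
  "rot": [
    [0, 0, 0],
    [0, 0, 0],
    [0, 0, 0],
    [0, 0, 0],
    [0, 0, 0],
    [0, 0, 0],
    [0, 0, 0],
    [0, 0, 0],
    [0, 0, 0],
    [0, 0, 0]
  ],
  "hand": [-1, -1, -1, -1, -1, -1, -1, -1, -1, -1]
}}

```text
time_s: 2.65
ee_pos: [0.5484, 0.2027, 0.3041]
tool_rot: [1.0, -0.001, 0.0, 0.0]
force: [0.6, -1.7, 0.6]
width: 0.0852
gripper_force: 0.0
```

```bash
python3 -c "
from h import *
snap('w2')"
```

```text
w2 2.65 [0.5484 0.2027 0.3041] x [ 1.e+00 -2.e-03  5.e-04] z [ 5.e-04 -1.e-04 -1.e+00] F [ 0.6 -1.7  0.6]
```

View pics/w1.png

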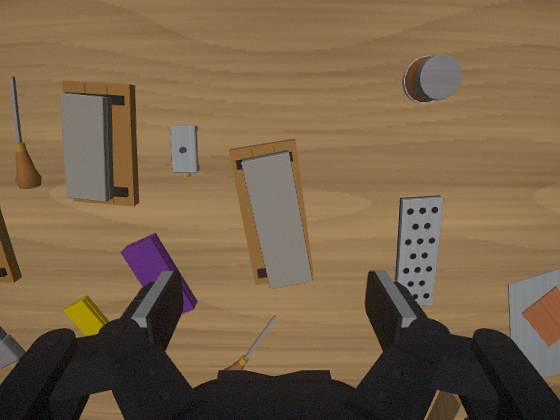

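View pics/w2.png

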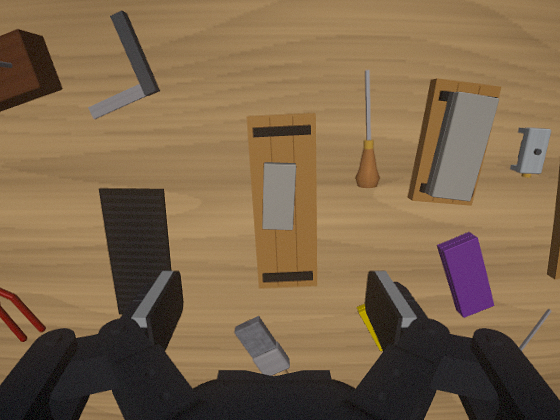

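w1 shows:
- the long stone on the middle base at (275,215)
- the mid stone on the short base at (90,147)
- the plate at (418,250)
- purple and yellow decoys at (160,275) and (85,315)
- a small holed sharpener-like thing at (184,150)

w2 shows:
- the long base with the short stone at (282,200)
- the short base at (455,140)
- the mat at (138,250)

I'll now fit the known boxes to their image edges and overlay them as a check.

```bash
cat >> h.py <<'E'
from scipy.optimize import minimize
def rect(x,y,t,L,W,z,h=0):
    c,s=np.cos(t),np.sin(t)
    q=np.array([[1,1],[1,-1],[-1,-1],[-1,1]])*[L/2,W/2]
    P=np.c_[q@np.array([[c,s],[-s,c]])+[x,y],np.full(4,z)]
    return P
def edges(P,n=40):
    a=np.linspace(.04,.96,n)[:,None];return [P[i]*(1-a)+P[(i+1)%4]*a for i in range(4)]
def grad(tag,s=1.5):
    im=cv2.GaussianBlur(cv2.imread(f"pics/{tag}.png").astype(np.float32),(0,0),s)
    return cv2.Sobel(im,cv2.CV_32F,1,0)/8,cv2.Sobel(im,cv2.CV_32F,0,1)/8
def score(p,C,G,L,W,z,skip=()):
    v=0;gx,gy=G
    for i,e in enumerate(edges(rect(p[0],p[1],p[2],L,W,z))):
        if i in skip: continue
        u=proj(C,e);t=u[-1]-u[0];n=np.array([-t[1],t[0]])/np.linalg.norm(t)
        m=u.astype(np.float32)[None]
        a=np.abs(cv2.remap(gx,m,None,1)*n[0]+cv2.remap(gy,m,None,1)*n[1]).sum(-1)
        v+=np.sqrt(a).mean()
    return v
def fit(tags,p0,L,W,z,skip=(),zfree=False):
    ps=[(lcam(t),grad(t,3),grad(t,1.2)) for t in tags];p=np.array(list(p0)+([z] if zfree else []),float)
    for k in(1,2):
        f=lambda q:-sum(score(q,d[0],d[k],L,W,q[3] if zfree else z,skip) for d in ps)
        r=minimize(f,p,method="Nelder-Mead",options=dict(initial_simplex=np.vstack([p]+[p+e for e in np.eye(len(p))*[.006,.006,.05,.006][:len(p)]/k]),maxiter=400));p=r.x
    return p,-r.fun/len(tags)
def init(C,px,z):
    P=unproj(C,px,z)[:,:2];c=P.mean(0);d=(P[0]+P[1]-P[2]-P[3]);return [c[0],c[1],np.arctan2(d[1],d[0])]
E
cat > m1.py <<'E'
from h import *
A,B=lcam('w1'),lcam('w2')
# corners order: (+x,+y)=top-left,(+x,-y)=top-right,bottom-right,bottom-left
O=[("blong",'w2',[(248,117),(314,113),(317,287),(259,288)],.21,.074,.018),
("short",'w2',[(265,163),(296,164),(293,230),(263,229)],.075,.035,.033),
("bshort",'w2',[(435,79),(501,88),(472,206),(409,199)],.135,.074,.018),
("mid",'w2',[(450,91),(498,97),(473,198),(434,195)],.11,.045,.044),
("bmid",'w1',[(230,149),(295,140),(313,283),(256,286)],.17,.074,.018),
("long",'w1',[(242,162),(292,152),(313,280),(269,290)],.15,.05,.049),
("plate",'w1',[(401,197),(442,196),(432,305),(396,300)],.15,.05,.010),
("mat",'w2',[(100,189),(163,189),(172,300),(115,310)],.18,.08,.003)]
im={t:cv2.resize(cv2.imread(f'pics/{t}.png'),None,fx=3,fy=3,interpolation=cv2.INTER_CUBIC) for t in('w1','w2')}
for n,t,c,L,W,z in O:
    C=lcam(t);p=init(C,c,z);q,s=fit([t],p,L,W,z)
    P=unproj(C,c,z);e=np.linalg.norm(P-np.roll(P,-1,0),axis=1)
    print(n,np.round(p,4),np.round(q,4),round(s,1),"sides",e.round(3))
    d=proj(C,rect(*q,L,W,z));cv2.polylines(im[t],[np.int32(d*3+1)],1,(0,0,255),1)
    if n in("mid","long","short"):
        pass
a=im['w2'][60*3:300*3,240*3:510*3];b=im['w1'][130*3:310*3,220*3:450*3]
cv2.imwrite('pics/ov2.png',cv2.resize(a,None,fx=.83,fy=.83)[:600,:800]);cv2.imwrite('pics/ov1.png',b)
E
python3 m1.py
```

```text
blong [0.517  0.1911 0.0495] [0.5181 0.1915 0.0502] 17.3 sides [0.071 0.211 0.073 0.208]
short [ 0.5344  0.1979 -0.0313] [ 0.5343  0.1989 -0.0337] 21.8 sides [0.033 0.075 0.034 0.075]
bshort [ 0.5907  0.0018 -0.0846] [ 0.5918  0.0071 -0.0685] 18.7 sides [0.076 0.134 0.079 0.132]
mid [ 0.592   0.0062 -0.0443] [ 0.5907  0.0051 -0.1167] 21.7 sides [0.052 0.106 0.045 0.107]
bmid [ 0.5043 -0.1956  0.1531] [ 0.5087 -0.1946  0.1627] 14.9 sides [0.072 0.178 0.072 0.173]
long [ 0.5087 -0.2015  0.1844] [ 0.5089 -0.2002  0.2012] 20.5 sides [0.051 0.147 0.052 0.15 ]
plate [ 0.458  -0.3767  0.0866] [ 0.4546 -0.3776  0.0716] 21.3 sides [0.05  0.152 0.051 0.142]
mat [ 0.4556  0.3788 -0.043 ] [ 0.4483  0.3777 -0.0185] 25.1 sides [0.078 0.154 0.084 0.172]
```

View pics/ov2.png

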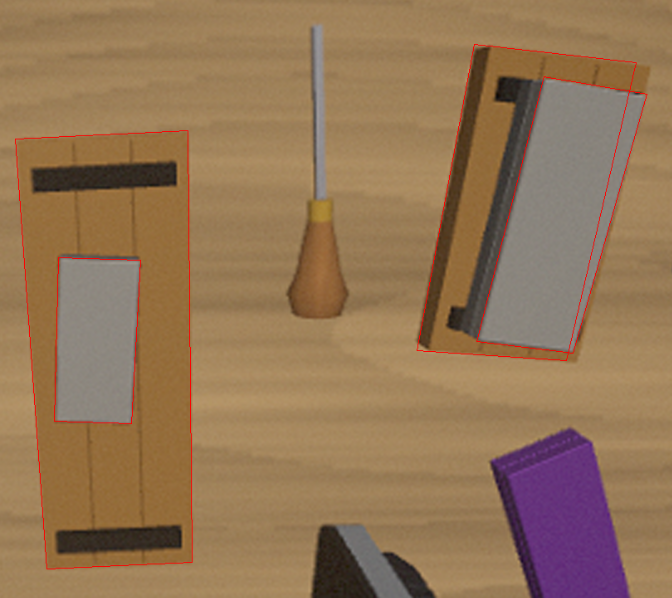

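View pics/ov1.png

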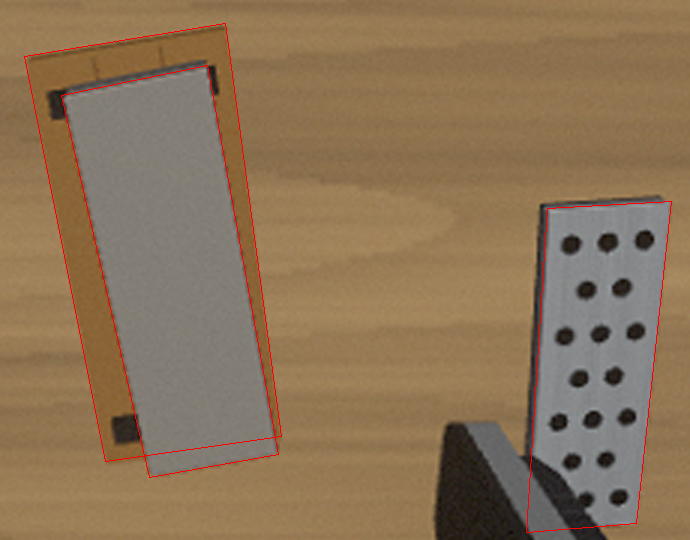

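Run:
```python
from h import *
for n,p,L,W,z in[("mid",(.5907,.0051,-.1167),.11,.045,.044),("bshort",(.5918,.007,-.0685),.135,.074,.018)]:
  for t in(['w1'],['w2'],['w1','w2']):
    print(n,t,[np.round(a,4) for a in fit(t,p,L,W,z)])
for n,p,L,W,z in[("mid",(.5907,.0051,-.1167),.11,.045,.044),("short",(.5343,.1989,-.0337),.075,.035,.033),("long",(.5089,-.2002,.2012),.15,.05,.049),("bshort",(.5918,.007,-.0685),.135,.074,.018)]:
    if n in("short","long"):continue
    print(n,"zfree",np.round(fit(['w1','w2'],p,L,W,z,zfree=True)[0],4))
```

```text
mid ['w1'] [array([ 0.5896,  0.0037, -0.1167]), np.float64(21.8504)]
mid ['w2'] [array([ 0.5907,  0.0051, -0.1168]), np.float64(21.6952)]
mid ['w1', 'w2'] [array([ 0.5901,  0.0044, -0.1153]), np.float64(20.877)]
bshort ['w1'] [array([ 5.905e-01,  3.000e-04, -7.770e-02]), np.float64(16.5154)]
bshort ['w2'] [array([ 0.5918,  0.0071, -0.0693]), np.float64(18.6595)]
bshort ['w1', 'w2'] [array([ 0.5914,  0.0066, -0.0776]), np.float64(16.1136)]
mid zfree [ 0.59    0.0045 -0.118   0.0424]
bshort zfree [ 0.5909  0.0007 -0.0787  0.0173]
```

The overlays fit. The long and short stones and the long base match within about a pixel. The two-view height of the mid stone's top is 42 mm, where 44 mm is expected. I move over the short stone and check its height from a second position.

>>> {"op": "play_rows", "data": {
  "linear": [
    [-0.176, 0.05, 0],
    [0, 0, 0.4],
    [0, 0, 0.4],
    [0, 0, 0.4],
    [0, 0, 0.3],
    [0, 0, 0.25],
    [0, 0, 0],
    [0, 0, 0],
    [0, 0, 0],
    [0, 0, 0]
  ],
  "rot": [
    [0, 0, 0.28],
    [0, 0, 0],
    [0, 0, 0],
    [0, 0, 0],
    [0, 0, 0],
    [0, 0, 0],
    [0, 0, 0],
    [0, 0, 0],
    [0, 0, 0],
    [0, 0, 0]
  ],
  "hand": [-1, -1, -1, -1, -1, -1, -1, -1, -1, -1]
}}

```text
time_s: 3.53
ee_pos: [0.5353, 0.198, 0.1659]
tool_rot: [1.0, -0.017, 0.001, -0.0]
force: [0.2, 0.7, -0.1]
width: 0.0855
gripper_force: 0.0
```

Run:
```python
from h import *
snap('a1')
p=(.5343,.1989,-.0337)
print(fit(['a1'],p,.075,.035,.033),fit(['a1','w2'],p,.075,.035,.033,zfree=True))
print(fit(['a1','w2'],(.518,.1915,.05),.21,.074,.018,zfree=True,skip=(2,)))
```

```text
a1 3.5333 [0.5353 0.198  0.1659] x [ 0.9994 -0.0344  0.0023] z [ 2.4e-03  7.0e-04 -1.0e+00] F [ 0.2  0.7 -0.1]
(array([ 0.53458491,  0.19887452, -0.03238996]), np.float64(21.28622338551483)) (array([ 0.5335042 ,  0.19894721, -0.03102022,  0.03042403]), np.float64(21.809556247062265))
(array([0.5176134 , 0.19153812, 0.04955399, 0.01701386]), np.float64(12.393785262315463))
```

Height check: stone top at 30 mm (33 nominal) and board at 17 mm (18 nominal), so both agree within calibration. I descend and grip.

>>> {"op": "play_rows", "data": {
  "linear": [
    [0, -0.01, 0.4],
    [0, 0, 0.3],
    [0, 0, 0.19],
    [0, 0, 0],
    [0, 0, 0],
    [0, 0, 0],
    [0, 0, 0],
    [0, 0, 0],
    [0, 0, 0],
    [0, 0, 0]
  ],
  "rot": [
    [0, 0, 0],
    [0, 0, 0],
    [0, 0, 0],
    [0, 0, 0],
    [0, 0, 0],
    [0, 0, 0],
    [0, 0, 0],
    [0, 0, 0],
    [0, 0, 0],
    [0, 0, 0]
  ],
  "hand": [-1, -1, -1, -1, 1, 1, 1, 1, 1, 1],
  "force": 40
}}

```text
time_s: 4.42
ee_pos: [0.5351, 0.1992, 0.0942]
tool_rot: [1.0, -0.017, 0.001, -0.0]
force: [-1.3, -1.2, 7.3]
width: 0.0336
gripper_force: 40.1
```

Run:
```python
from h import *
s=state();print(s['width'],s['gripper_force'],np.round(s['force'],1),np.round(s['ee_pos'],4),pinch_z)
```

```text
0.03355892259660746 40.092639327049255 [-1.3 -1.2  7.3] [0.5351 0.1992 0.0942] 0.0539
```

>>> {"op": "play_rows", "data": {
  "linear": [
    [0, 0, -0.2],
    [0, 0, -0.4],
    [0, 0, -0.4],
    [-0.185, -0.37, 0],
    [-0.185, -0.37, 0],
    [-0.185, -0.37, 0],
    [-0.185, -0.37, 0],
    [-0.185, -0.37, 0],
    [-0.185, -0.37, 0],
    [0, 0, 0]
  ],
  "rot": [
    [0, 0, 0],
    [0, 0, 0],
    [0, 0, 0],
    [0, 0, 0],
    [0, 0, 0],
    [0, 0, 0],
    [0, 0, 0],
    [0, 0, 0],
    [0, 0, 0],
    [0, 0, 0]
  ],
  "hand": [1, 1, 1, 1, 1, 1, 1, 1, 1, 1]
}}

```text
time_s: 5.25
ee_pos: [0.4497, 0.3834, 0.1733]
tool_rot: [1.0, -0.015, -0.0, -0.001]
force: [0.0, -0.1, -1.6]
width: 0.0339
gripper_force: 40.5
```

>>> {"op": "play_rows", "data": {
  "linear": [
    [0, 0, 0.4],
    [0, 0, 0.4],
    [0, 0, 0.2],
    [0, 0, 0.08],
    [0, 0, 0.04],
    [0, 0, 0.03],
    [0, 0, 0.02],
    [0, 0, 0],
    [0, 0, 0],
    [0, 0, 0]
  ],
  "rot": [
    [0, 0, 0],
    [0, 0, 0],
    [0, 0, 0],
    [0, 0, 0],
    [0, 0, 0],
    [0, 0, 0],
    [0, 0, 0],
    [0, 0, 0],
    [0, 0, 0],
    [0, 0, 0]
  ],
  "hand": [1, 1, 1, 1, 1, 1, 1, 1, 1, 1]
}}

```text
time_s: 6.08
ee_pos: [0.4521, 0.3797, 0.0799]
tool_rot: [1.0, -0.017, 0.0, -0.0]
force: [0.2, 0.6, -0.9]
width: 0.0337
gripper_force: 40.4
```

>>> {"op": "play_rows", "data": {
  "linear": [
    [0, 0, 0.01],
    [0, 0, 0.008],
    [0, 0, 0],
    [0, 0, 0],
    [0, 0, 0],
    [0, 0, 0],
    [0, 0, 0],
    [0, 0, 0],
    [0, 0, 0],
    [0, 0, 0]
  ],
  "rot": [
    [0, 0, 0],
    [0, 0, 0],
    [0, 0, 0],
    [0, 0, 0],
    [0, 0, 0],
    [0, 0, 0],
    [0, 0, 0],
    [0, 0, 0],
    [0, 0, 0],
    [0, 0, 0]
  ],
  "hand": [1, 1, 1, 1, 1, 1, 1, 1, 1, 1]
}}

```text
time_s: 6.92
ee_pos: [0.4521, 0.3798, 0.0792]
tool_rot: [1.0, -0.017, 0.0, -0.0]
force: [-6.5, -3.8, 14.5]
width: 0.034
gripper_force: 42.1
```

>>> {"op": "play_rows", "data": {
  "linear": [
    [0, 0, 0],
    [0, 0, 0],
    [0, 0, 0],
    [0, 0, -0.3],
    [0, 0, -0.5],
    [0, 0, -0.5],
    [0, 0, -0.5],
    [0.1, 0.45, -0.2],
    [0.1, 0.45, 0],
    [0, 0.3, 0]
  ],
  "rot": [
    [0, 0, 0],
    [0, 0, 0],
    [0, 0, 0],
    [0, 0, 0],
    [0, 0, 0],
    [0, 0, 0],
    [0, 0, 0],
    [0, 0, 0],
    [0, 0, 0],
    [0, 0, 0]
  ],
  "hand": [-1, -1, -1, -1, -1, -1, -1, -1, -1, -1]
}}

```text
time_s: 7.75
ee_pos: [0.4653, 0.2813, 0.2391]
tool_rot: [1.0, -0.017, 0.001, -0.0]
force: [-0.1, -0.7, -0.1]
width: 0.0852
gripper_force: 0.0
```

Run:
```python
from h import *
snap('b1')
print(fit(['b1'],(.452,.38,-.033),.075,.035,.018))
print(fit(['b1'],(.518,.1915,.05),.21,.074,.018),fit(['b1'],(.452,.379,-.03),.18,.08,.003))
```

```text
b1 7.75 [0.4653 0.2813 0.2391] x [ 0.9994 -0.0336  0.0023] z [ 2.3e-03  6.0e-04 -1.0e+00] F [-0.1 -0.7 -0.1]
(array([ 0.45196414,  0.38058497, -0.03056087]), np.float64(32.38055007388925))
(array([0.51742537, 0.19413837, 0.0489337 ]), np.float64(18.00333099258158)) (array([ 0.44751656,  0.37815226, -0.01473909]), np.float64(31.554606274618763))
```

>>> {"op": "play_rows", "data": {
  "linear": [
    [0, 0, 0],
    [0, 0, 0],
    [-0.051, 0.462, 0],
    [-0.051, 0.462, 0],
    [-0.051, 0.462, 0],
    [-0.051, 0.462, 0],
    [-0.051, 0.462, 0],
    [-0.051, 0.462, 0],
    [-0.051, 0.462, 0],
    [-0.051, 0.462, 0]
  ],
  "rot": [
    [0, 0, -0.98],
    [0, 0, -0.98],
    [0, 0, 0],
    [0, 0, 0],
    [0, 0, 0],
    [0, 0, 0],
    [0, 0, 0],
    [0, 0, 0],
    [0, 0, 0],
    [0, 0, 0]
  ],
  "hand": [-1, -1, -1, -1, -1, -1, -1, -1, -1, -1]
}}

```text
time_s: 8.63
ee_pos: [0.4915, -0.0149, 0.2378]
tool_rot: [0.995, 0.101, 0.0, 0.0]
force: [0.2, 0.8, 0.6]
width: 0.0852
gripper_force: 0.0
```

>>> {"op": "play_rows", "data": {
  "linear": [
    [-0.051, 0.462, 0],
    [-0.051, 0.462, 0],
    [-0.051, 0.462, 0],
    [-0.051, 0.462, 0],
    [-0.051, 0.462, 0],
    [0, 0, 0.3],
    [0, 0, 0.3],
    [0, 0, 0],
    [0, 0, 0],
    [0, 0, 0]
  ],
  "rot": [
    [0, 0, 0],
    [0, 0, 0],
    [0, 0, 0],
    [0, 0, 0],
    [0, 0, 0],
    [0, 0, 0],
    [0, 0, 0],
    [0, 0, 0],
    [0, 0, 0],
    [0, 0, 0]
  ],
  "hand": [-1, -1, -1, -1, -1, -1, -1, -1, -1, -1]
}}

```text
time_s: 9.47
ee_pos: [0.5091, -0.1981, 0.191]
tool_rot: [0.995, 0.101, 0.0, 0.0]
force: [-0.3, -0.9, 0.2]
width: 0.0853
gripper_force: 0.0
```

Run:
```python
from h import *
snap('c1')
p=(.5089,-.2002,.2012)
print(fit(['c1'],p,.15,.05,.049),fit(['c1','w1'],p,.15,.05,.049,zfree=True))
```

```text
c1 9.4667 [ 0.5091 -0.1981  0.191 ] x [9.797e-01 2.005e-01 8.000e-04] z [ 9.e-04 -3.e-04 -1.e+00] F [-0.3 -0.9  0.2]
(array([ 0.50906793, -0.20016068,  0.20288416]), np.float64(18.832791768342894)) (array([ 0.50842633, -0.20040201,  0.20324761,  0.04683318]), np.float64(19.86033558647871))
```

>>> {"op": "play_rows", "data": {
  "linear": [
    [0, 0.025, 0.4],
    [0, 0, 0.4],
    [0, 0, 0.2],
    [0, 0, 0.05],
    [0, 0, 0],
    [0, 0, 0],
    [0, 0, 0],
    [0, 0, 0],
    [0, 0, 0],
    [0, 0, 0]
  ],
  "rot": [
    [0, 0, 0],
    [0, 0, 0],
    [0, 0, 0],
    [0, 0, 0],
    [0, 0, 0],
    [0, 0, 0],
    [0, 0, 0],
    [0, 0, 0],
    [0, 0, 0],
    [0, 0, 0]
  ],
  "hand": [-1, -1, -1, -1, -1, 1, 1, 1, 1, 1],
  "force": 60
}}

```text
time_s: 10.35
ee_pos: [0.5099, -0.2005, 0.1077]
tool_rot: [0.995, 0.101, 0.001, 0.001]
force: [-3.1, 0.8, 9.8]
width: 0.048
gripper_force: 62.3
```

>>> {"op": "play_rows", "data": {
  "linear": [
    [0, 0, 0],
    [0, 0, -0.1],
    [0, 0, -0.3],
    [0, 0, -0.4],
    [0, 0, -0.4],
    [0, 0, 0],
    [0, 0, 0],
    [0, 0, 0],
    [0, 0, 0],
    [0, 0, 0]
  ],
  "rot": [
    [0, 0, 0],
    [0, 0, 0],
    [0, 0, 0],
    [0, 0, 0],
    [0, 0, 0],
    [0, 0, 0],
    [0, 0, 0],
    [0, 0, 0],
    [0, 0, 0],
    [0, 0, 0]
  ],
  "hand": [1, 1, 1, 1, 1, 1, 1, 1, 1, 1]
}}

```text
time_s: 11.18
ee_pos: [0.5087, -0.2001, 0.2001]
tool_rot: [0.995, 0.101, -0.001, -0.001]
force: [0.3, 0.8, -4.9]
width: 0.0483
gripper_force: 64.1
```

Run:
```python
from h import *
snap('c2');s=state();print(s['width'])
for z in(.140,.144,.148): print(z,fit(['c2'],(.509,-.2,.203),.15,.05,z,skip=(2,)))
print(fit(['c2'],(.507,-.195,.16),.17,.074,.018))
```

```text
c2 11.1833 [ 0.5087 -0.2001  0.2001] x [ 0.9798  0.2    -0.0019] z [-0.0021  0.001  -1.    ] F [ 0.3  0.8 -4.9]
0.04811238355828588
0.14 (array([ 0.50711736, -0.19918842,  0.20221185]), np.float64(14.527503163579858))
0.144 (array([ 0.50694478, -0.19781751,  0.1945206 ]), np.float64(12.408008681048916))
0.148 (array([ 0.50711607, -0.19662043,  0.18354071]), np.float64(12.403094847576913))
(array([ 0.50595385, -0.18970975,  0.18601849]), np.float64(9.25432139388527))
```

>>> {"op": "play_rows", "data": {
  "linear": [
    [0, 0, 0],
    [0, 0, 0],
    [0.032, -0.4445, 0],
    [0.032, -0.4445, 0],
    [0.032, -0.4445, 0],
    [0.032, -0.4445, 0],
    [0.032, -0.4445, 0],
    [0.032, -0.4445, 0],
    [0.032, -0.4445, 0],
    [0.032, -0.4445, 0]
  ],
  "rot": [
    [0, 0, 0.635],
    [0, 0, 0.635],
    [0, 0, 0],
    [0, 0, 0],
    [0, 0, 0],
    [0, 0, 0],
    [0, 0, 0],
    [0, 0, 0],
    [0, 0, 0],
    [0, 0, 0]
  ],
  "hand": [1, 1, 1, 1, 1, 1, 1, 1, 1, 1]
}}

```text
time_s: 12.07
ee_pos: [0.5151, 0.0866, 0.2011]
tool_rot: [1.0, 0.024, -0.0, 0.0]
force: [0.3, -0.0, -4.6]
width: 0.0481
gripper_force: 64.4
```

>>> {"op": "play_rows", "data": {
  "linear": [
    [0.032, -0.4445, 0],
    [0.032, -0.4445, 0],
    [0.032, -0.4445, 0],
    [0, 0, 0],
    [0, 0, 0],
    [0, 0, 0.3],
    [0, 0, 0.3],
    [0, 0, 0],
    [0, 0, 0],
    [0, 0, 0]
  ],
  "rot": [
    [0, 0, 0],
    [0, 0, 0],
    [0, 0, 0],
    [0, 0, 0],
    [0, 0, 0],
    [0, 0, 0],
    [0, 0, 0],
    [0, 0, 0],
    [0, 0, 0],
    [0, 0, 0]
  ],
  "hand": [1, 1, 1, 1, 1, 1, 1, 1, 1, 1]
}}

```text
time_s: 12.9
ee_pos: [0.5185, 0.1913, 0.1548]
tool_rot: [1.0, 0.024, 0.0, -0.0]
force: [0.1, -0.9, -5.0]
width: 0.0479
gripper_force: 64.9
```

Run:
```python
from h import *
snap('d1')
```

```text
d1 12.9 [0.5185 0.1913 0.1548] x [9.988e-01 4.820e-02 7.000e-04] z [ 7.e-04  1.e-04 -1.e+00] F [ 0.1 -0.9 -5. ]
```

View pics/d1.png

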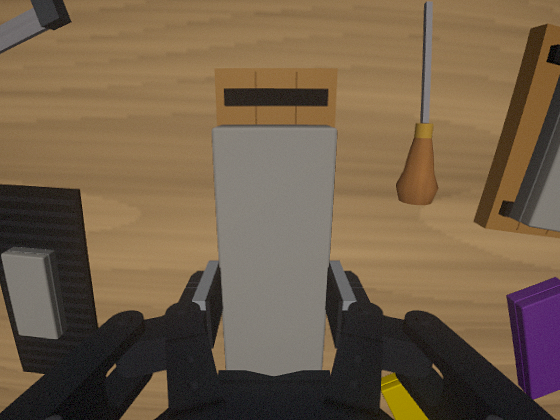

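The gripped long stone, top edge (213–337,127), is in line with the long base, whose visible stop spans (224–328,97). I lower it.

>>> {"op": "play_rows", "data": {
  "linear": [
    [0, 0, 0.2],
    [0, 0, 0.2],
    [0, 0, 0.14],
    [0, 0, 0.05],
    [0, 0, 0.03],
    [0, 0, 0.02],
    [0, 0, 0.01],
    [0, 0, 0.01],
    [0, 0, 0],
    [0, 0, 0]
  ],
  "rot": [
    [0, 0, 0],
    [0, 0, 0],
    [0, 0, 0],
    [0, 0, 0],
    [0, 0, 0],
    [0, 0, 0],
    [0, 0, 0],
    [0, 0, 0],
    [0, 0, 0],
    [0, 0, 0]
  ],
  "hand": [1, 1, 1, 1, 1, 1, 1, 1, 1, 1]
}}

```text
time_s: 13.78
ee_pos: [0.5185, 0.1919, 0.1018]
tool_rot: [1.0, 0.025, 0.001, -0.0]
force: [-2.4, -0.2, 3.9]
width: 0.0484
gripper_force: 65.9
```

>>> {"op": "play_rows", "data": {
  "linear": [
    [0, 0, 0],
    [0, 0, 0],
    [0, 0, 0],
    [0, 0, -0.2],
    [0, 0, -0.4],
    [0, 0, -0.5],
    [0, 0, -0.5],
    [0, 0, -0.2],
    [0, 0, 0],
    [0, 0, 0]
  ],
  "rot": [
    [0, 0, 0],
    [0, 0, 0],
    [0, 0, 0],
    [0, 0, 0],
    [0, 0, 0],
    [0, 0, 0],
    [0, 0, 0],
    [0, 0, 0],
    [0, 0, 0.69],
    [0, 0, 0.69]
  ],
  "hand": [-1, -1, -1, -1, -1, -1, -1, -1, -1, -1]
}}

```text
time_s: 14.62
ee_pos: [0.5185, 0.1919, 0.2467]
tool_rot: [0.998, -0.06, 0.001, -0.001]
force: [-0.6, 0.1, -0.5]
width: 0.0854
gripper_force: 0.0
```

Run:
```python
from h import *
snap('e1')
print(fit(['e1'],(.518,.192,.049),.15,.05,.043),fit(['e1'],(.518,.192,.049),.21,.074,.018,skip=(2,)))
```

```text
e1 14.6167 [0.5185 0.1919 0.2467] x [ 0.9928 -0.1199  0.0027] z [ 2.8e-03  9.0e-04 -1.0e+00] F [-0.6  0.1 -0.5]
(array([0.51736955, 0.19315307, 0.0490679 ]), np.float64(23.58404506829279)) (array([0.51744164, 0.19148461, 0.04968885]), np.float64(11.81907605055687))
```

>>> {"op": "play_rows", "data": {
  "linear": [
    [0.193, 0.37, 0],
    [0.193, 0.37, 0],
    [0.193, 0.37, 0],
    [0.193, 0.37, 0],
    [0.193, 0.37, 0],
    [0.193, 0.37, 0],
    [0, 0, 0.4],
    [0, 0, 0.2],
    [0, 0, 0],
    [0, 0, 0]
  ],
  "rot": [
    [0, 0, 0],
    [0, 0, 0],
    [0, 0, 0],
    [0, 0, 0],
    [0, 0, 0],
    [0, 0, 0],
    [0, 0, 0],
    [0, 0, 0],
    [0, 0, 0],
    [0, 0, 0]
  ],
  "hand": [-1, -1, -1, -1, -1, -1, -1, -1, -1, -1]
}}

```text
time_s: 15.5
ee_pos: [0.5892, 0.0046, 0.1965]
tool_rot: [0.998, -0.058, -0.001, 0.0]
force: [-0.2, -0.1, 1.4]
width: 0.0854
gripper_force: 0.0
```

Run:
```python
from h import *
snap('e2')
p=(.590,.0045,-.117)
print(fit(['e2'],p,.11,.045,.044),fit(['e2','w1'],p,.11,.045,.044,zfree=True)[0])
```

```text
e2 15.5 [0.5892 0.0046 0.1965] x [ 0.9933 -0.1152 -0.0016] z [-1.6e-03  1.0e-04 -1.0e+00] F [-0.2 -0.1  1.4]
(array([ 0.59078932,  0.00404861, -0.1117584 ]), np.float64(22.44420914771382)) [ 0.58985494  0.00430953 -0.11373944  0.04260992]
```

>>> {"op": "play_rows", "data": {
  "linear": [
    [0.012, 0, 0.4],
    [0, 0, 0.4],
    [0, 0, 0.25],
    [0, 0, 0.1],
    [0, 0, 0],
    [0, 0, 0],
    [0, 0, 0],
    [0, 0, 0],
    [0, 0, 0],
    [0, 0, 0]
  ],
  "rot": [
    [0, 0, -0.02],
    [0, 0, 0],
    [0, 0, 0],
    [0, 0, 0],
    [0, 0, 0],
    [0, 0, 0],
    [0, 0, 0],
    [0, 0, 0],
    [0, 0, 0],
    [0, 0, 0]
  ],
  "hand": [-1, -1, -1, -1, -1, 1, 1, 1, 1, 1],
  "force": 50
}}

```text
time_s: 16.38
ee_pos: [0.5911, 0.0045, 0.1069]
tool_rot: [0.998, -0.057, 0.001, -0.0]
force: [-2.2, 0.4, 8.9]
width: 0.0433
gripper_force: 50.7
```

Run:
```python
from h import *
# base_mid empty now: use e1? (too far) use c2 & e2 & w1
for t in(['e2'],['e1']):
    print(t,fit(t,(.507,-.195,.162),.17,.074,.018),proj(lcam(t[0]),rect(.507,-.195,.162,.17,.074,.018)).round().tolist())
```

```text
['e2'] (array([ 0.51317321, -0.19341233,  0.16220388]), np.float64(19.877763555173303)) [[458.0, 196.0], [543.0, 173.0], [541.0, 335.0], [471.0, 355.0]]
['e1'] (array([ 0.507, -0.195,  0.162]), np.float64(0.0)) [[616.0, 91.0], [673.0, 76.0], [665.0, 229.0], [611.0, 247.0]]
```

>>> {"op": "play_rows", "data": {
  "linear": [
    [0, 0, 0],
    [0, 0, -0.2],
    [0, 0, -0.4],
    [0, 0, -0.4],
    [0, 0, -0.4],
    [0, 0, 0],
    [0, 0, 0],
    [-0.372, 0.212, 0],
    [-0.372, 0.212, 0],
    [-0.372, 0.212, 0]
  ],
  "rot": [
    [0, 0, 0],
    [0, 0, 0],
    [0, 0, 0],
    [0, 0, 0],
    [0, 0, -0.77],
    [0, 0, -0.77],
    [0, 0, -0.76],
    [0, 0, 0],
    [0, 0, 0],
    [0, 0, 0]
  ],
  "hand": [1, 1, 1, 1, 1, 1, 1, 1, 1, 1]
}}

```text
time_s: 17.22
ee_pos: [0.5095, -0.0604, 0.2171]
tool_rot: [0.997, 0.081, 0.0, 0.0]
force: [0.1, -0.9, -1.5]
width: 0.0434
gripper_force: 52.3
```

Run:
```python
from h import *
snap('f1')
for p in((.507,-.195,.162),(.513,-.193,.162)):
    q,s=fit(['f1'],p,.17,.074,.018);print(q,s)
    q2,s2=fit(['f1'],q,.126,.062,.024,skip=(1,3));print(q2,s2)
im=cv2.imread('pics/f1.png');cv2.polylines(im,[np.int32(proj(lcam('f1'),rect(*q,.17,.074,.018)))],1,(0,0,255),1);cv2.imwrite('pics/f1o.png',im)
```

```text
f1 17.2167 [ 0.5095 -0.0604  0.2171] x [9.867e-01 1.623e-01 2.000e-04] z [ 2.e-04 -1.e-04 -1.e+00] F [ 0.1 -0.9 -1.5]
[ 0.50812799 -0.19421558  0.16120663] 21.189420437806387
[ 0.50745491 -0.1960574   0.17571064] 9.055741334988385
[ 0.51525579 -0.19316409  0.16337966] 19.27227851894233
[ 0.50745361 -0.19604977  0.17531736] 9.055657835283867
```

View pics/f1o.png

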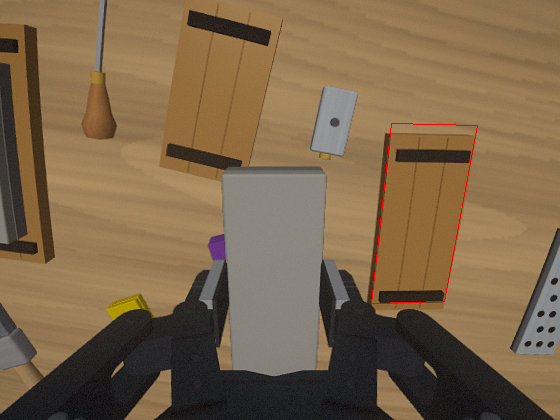

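The empty middle base is at (425,220), and my first fit is (508,−194) mm at 0.161 rad; the overlay drawn is the poorer second fit. The short base is empty at (222,90). I move over the middle base and lower.

>>> {"op": "play_rows", "data": {
  "linear": [
    [-0.0725, 0.413, 0],
    [-0.0725, 0.413, 0],
    [-0.0725, 0.413, 0],
    [-0.0725, 0.413, 0],
    [0, 0, 0.3],
    [0, 0, 0.4],
    [0, 0, 0.35],
    [0, 0, 0.15],
    [0, 0, 0.1],
    [0, 0, 0]
  ],
  "rot": [
    [0, 0, 0],
    [0, 0, 0],
    [0, 0, 0],
    [0, 0, 0],
    [0, 0, 0],
    [0, 0, 0],
    [0, 0, 0],
    [0, 0, 0],
    [0, 0, 0],
    [0, 0, 0]
  ],
  "hand": [1, 1, 1, 1, 1, 1, 1, 1, 1, 1]
}}

```text
time_s: 18.1
ee_pos: [0.5088, -0.1941, 0.1123]
tool_rot: [0.997, 0.081, -0.001, -0.0]
force: [-0.1, -0.2, -1.5]
width: 0.0433
gripper_force: 52.3
```

>>> {"op": "play_rows", "data": {
  "linear": [
    [0, 0, 0.04],
    [0, 0, 0.03],
    [0, 0, 0.02],
    [0, 0, 0.01],
    [0, 0, 0],
    [0, 0, 0],
    [0, 0, 0],
    [0, 0, 0],
    [0, 0, 0],
    [0, 0, 0]
  ],
  "rot": [
    [0, 0, 0],
    [0, 0, 0],
    [0, 0, 0],
    [0, 0, 0],
    [0, 0, 0],
    [0, 0, 0],
    [0, 0, 0],
    [0, 0, 0],
    [0, 0, 0],
    [0, 0, 0]
  ],
  "hand": [1, 1, 1, 1, 1, 1, 1, 1, 1, 1]
}}

```text
time_s: 18.93
ee_pos: [0.5089, -0.1943, 0.1049]
tool_rot: [0.997, 0.081, 0.0, 0.0]
force: [0.9, 0.3, -2.0]
width: 0.0431
gripper_force: 52.4
```

>>> {"op": "play_rows", "data": {
  "linear": [
    [0, 0, 0.02],
    [0, 0, 0.01],
    [0, 0, 0.01],
    [0, 0, 0.01],
    [0, 0, 0],
    [0, 0, 0],
    [0, 0, 0],
    [0, 0, 0],
    [0, 0, 0],
    [0, 0, 0]
  ],
  "rot": [
    [0, 0, 0],
    [0, 0, 0],
    [0, 0, 0],
    [0, 0, 0],
    [0, 0, 0],
    [0, 0, 0],
    [0, 0, 0],
    [0, 0, 0],
    [0, 0, 0],
    [0, 0, 0]
  ],
  "hand": [1, 1, 1, 1, 1, 1, 1, 1, 1, 1]
}}

```text
time_s: 19.77
ee_pos: [0.5089, -0.1943, 0.101]
tool_rot: [0.997, 0.081, 0.0, 0.0]
force: [-1.8, 0.3, 1.7]
width: 0.0433
gripper_force: 52.7
```

>>> {"op": "play_rows", "data": {
  "linear": [
    [0, 0, 0],
    [0, 0, 0],
    [0, 0, 0],
    [0, 0, -0.2],
    [0, 0, -0.4],
    [0, 0, -0.5],
    [0, 0, -0.5],
    [0, 0, -0.2],
    [0, 0, 0],
    [0, 0, 0]
  ],
  "rot": [
    [0, 0, 0],
    [0, 0, 0],
    [0, 0, 0],
    [0, 0, 0],
    [0, 0, 0],
    [0, 0, 0],
    [0, 0, 0],
    [0, 0, 0],
    [0, 0, 0.8],
    [0, 0, 0.8]
  ],
  "hand": [-1, -1, -1, -1, -1, -1, -1, -1, -1, -1]
}}

```text
time_s: 20.6
ee_pos: [0.5093, -0.1944, 0.2466]
tool_rot: [1.0, -0.017, 0.001, 0.001]
force: [-1.3, 0.4, -0.9]
width: 0.0857
gripper_force: 0.0
```

Run:
```python
from h import *
snap('g1')
print(fit(['g1'],(.508,-.1945,.161),.11,.045,.038),fit(['g1'],(.508,-.1945,.161),.17,.074,.018))
print(fit(['g1'],(.455,-.377,.072),.15,.05,.01),fit(['g1'],(.591,.0005,-.078),.135,.074,.018))
```

```text
g1 20.6 [ 0.5093 -0.1944  0.2466] x [ 0.9994 -0.0342  0.0027] z [ 0.0027 -0.0011 -1.    ] F [-1.3  0.4 -0.9]
(array([ 0.50828594, -0.19325519,  0.16395252]), np.float64(24.128809194391792)) (array([ 0.50691915, -0.1948788 ,  0.15989118]), np.float64(16.44581224599264))
(array([ 0.45432786, -0.3774704 ,  0.07299663]), np.float64(23.249483516905038)) (array([ 5.90511573e-01,  1.63473527e-04, -7.86119361e-02]), np.float64(20.1596356460096))
```

>>> {"op": "play_rows", "data": {
  "linear": [
    [-0.06, -0.4475, 0],
    [-0.06, -0.4475, 0],
    [-0.06, -0.4475, 0],
    [-0.06, -0.4475, 0],
    [-0.06, -0.4475, 0],
    [-0.06, -0.4475, 0],
    [-0.06, -0.4475, 0],
    [-0.06, -0.4475, 0],
    [-0.06, -0.4475, 0],
    [-0.06, -0.4475, 0]
  ],
  "rot": [
    [0, 0, 0],
    [0, 0, 0],
    [0, 0, 0],
    [0, 0, 0],
    [0, 0, 0],
    [0, 0, 0],
    [0, 0, 0],
    [0, 0, 0],
    [0, 0, 0],
    [0, 0, 0]
  ],
  "hand": [-1, -1, -1, -1, -1, -1, -1, -1, -1, -1]
}}

```text
time_s: 21.48
ee_pos: [0.4711, 0.1668, 0.2448]
tool_rot: [1.0, -0.014, 0.0, -0.0]
force: [1.0, -0.1, 0.3]
width: 0.0854
gripper_force: 0.0
```

>>> {"op": "play_rows", "data": {
  "linear": [
    [-0.06, -0.4475, 0],
    [-0.06, -0.4475, 0],
    [-0.06, -0.4475, 0],
    [-0.06, -0.4475, 0],
    [-0.06, -0.4475, 0],
    [-0.06, -0.4475, 0],
    [0, 0, 0.45],
    [0, 0, 0.45],
    [0, 0, 0.3],
    [0, 0, 0]
  ],
  "rot": [
    [0, 0, 0],
    [0, 0, 0],
    [0, 0, 0],
    [0, 0, 0],
    [0, 0, 0],
    [0, 0, 0],
    [0, 0, 0],
    [0, 0, 0],
    [0, 0, 0],
    [0, 0, 0]
  ],
  "hand": [-1, -1, -1, -1, -1, -1, -1, -1, -1, -1]
}}

```text
time_s: 22.32
ee_pos: [0.4477, 0.3796, 0.143]
tool_rot: [1.0, -0.014, -0.003, 0.002]
force: [-1.1, -0.2, -1.8]
width: 0.0851
gripper_force: 0.0
```

Run:
```python
from h import *
snap('i1')
print(fit(['i1'],(.452,.3806,-.031),.075,.035,.018))
```

```text
i1 22.3167 [0.4477 0.3796 0.143 ] x [ 0.9996 -0.0276 -0.0061] z [-0.0063 -0.0049 -1.    ] F [-1.1 -0.2 -1.8]
(array([ 0.45202667,  0.38129075, -0.03003034]), np.float64(33.190692502109165))
```

>>> {"op": "play_rows", "data": {
  "linear": [
    [0, 0, 0],
    [0, 0, 0],
    [0, 0, 0.4],
    [0, 0, 0.3],
    [0, 0, 0.17],
    [0, 0, 0],
    [0, 0, 0],
    [0, 0, 0],
    [0, 0, 0],
    [0, 0, 0]
  ],
  "rot": [
    [0, 0, 0],
    [0, 0, 0],
    [0, 0, 0],
    [0, 0, 0],
    [0, 0, 0],
    [0, 0, 0],
    [0, 0, 0],
    [0, 0, 0],
    [0, 0, 0],
    [0, 0, 0]
  ],
  "hand": [-1, -1, -1, -1, -1, -1, -1, -1, -1, -1]
}}

```text
time_s: 23.2
ee_pos: [0.4499, 0.381, 0.0808]
tool_rot: [1.0, -0.015, 0.001, -0.001]
force: [0.1, -0.5, 0.5]
width: 0.0855
gripper_force: 0.0
```

>>> {"op": "play_rows", "data": {
  "linear": [
    [0.025, 0, 0],
    [0, 0, 0],
    [0, 0, 0],
    [0, 0, 0],
    [0, 0, 0],
    [0, 0, 0],
    [0, 0, -0.2],
    [0, 0, -0.4],
    [0, 0, -0.4],
    [0, 0, -0.3]
  ],
  "rot": [
    [0, 0, 0],
    [0, 0, 0],
    [0, 0, 0],
    [0, 0, 0],
    [0, 0, 0],
    [0, 0, 0],
    [0, 0, 0],
    [0, 0, 0],
    [0, 0, 0],
    [0, 0, 0]
  ],
  "hand": [-1, 1, 1, 1, 1, 1, 1, 1, 1, 1],
  "force": 40
}}

```text
time_s: 24.03
ee_pos: [0.4515, 0.3806, 0.1856]
tool_rot: [1.0, -0.015, 0.0, -0.0]
force: [-0.9, 0.5, 0.6]
width: 0.034
gripper_force: 40.1
```

>>> {"op": "play_rows", "data": {
  "linear": [
    [0, 0, 0],
    [0, 0, 0],
    [0, 0, 0],
    [0, 0, 0],
    [0, 0, 0],
    [0, 0, 0],
    [0, 0, 0],
    [0, 0, 0],
    [0, 0, 0],
    [0, 0, 0]
  ],
  "rot": [
    [0, 0, 0.2],
    [0, 0, 0.2],
    [0, 0, 0],
    [0, 0, 0],
    [0, 0, 0],
    [0, 0, 0],
    [0, 0, 0],
    [0, 0, 0],
    [0, 0, 0],
    [0, 0, 0]
  ],
  "hand": [1, 1, 1, 1, 1, 1, 1, 1, 1, 1]
}}

```text
time_s: 24.87
ee_pos: [0.4514, 0.3806, 0.1832]
tool_rot: [0.999, -0.039, -0.0, 0.0]
force: [0.2, 0.6, 0.1]
width: 0.034
gripper_force: 40.1
```

Run:
```python
from h import *
s=state();R=Ro.from_quat(s["tool_rot"]).as_matrix();print(R[:,0],s['ee_pos'])
d=np.array([.5905,.0003,s['ee_pos'][2]])-s['ee_pos'];print((R.T@d/.08).round(3))
```

```text
[ 9.96949113e-01 -7.80542338e-02 -4.85611191e-05] [0.45142692 0.3805516  0.18321357]
[2.104 4.603 0.   ]
```

>>> {"op": "play_rows", "data": {
  "linear": [
    [0.1753, 0.3836, 0],
    [0.1753, 0.3836, 0],
    [0.1753, 0.3836, 0],
    [0.1753, 0.3836, 0],
    [0.1753, 0.3836, 0],
    [0.1753, 0.3836, 0],
    [0.1753, 0.3836, 0],
    [0.1753, 0.3836, 0],
    [0.1753, 0.3836, 0],
    [0.1753, 0.3836, 0]
  ],
  "rot": [
    [0, 0, 0],
    [0, 0, 0],
    [0, 0, 0],
    [0, 0, 0],
    [0, 0, 0],
    [0, 0, 0],
    [0, 0, 0],
    [0, 0, 0],
    [0, 0, 0],
    [0, 0, 0]
  ],
  "hand": [1, 1, 1, 1, 1, 1, 1, 1, 1, 1]
}}

```text
time_s: 25.7
ee_pos: [0.5676, 0.062, 0.1835]
tool_rot: [0.999, -0.039, 0.0, -0.0]
force: [-0.2, 1.3, -0.4]
width: 0.0339
gripper_force: 40.2
```

>>> {"op": "play_rows", "data": {
  "linear": [
    [0.1753, 0.3836, 0],
    [0.1753, 0.3836, 0],
    [0, 0, 0],
    [0, 0, 0],
    [0, 0, 0.3],
    [0, 0, 0.3],
    [0, 0, 0],
    [0, 0, 0],
    [0, 0, 0],
    [0, 0, 0]
  ],
  "rot": [
    [0, 0, 0],
    [0, 0, 0],
    [0, 0, 0],
    [0, 0, 0],
    [0, 0, 0],
    [0, 0, 0],
    [0, 0, 0],
    [0, 0, 0],
    [0, 0, 0],
    [0, 0, 0]
  ],
  "hand": [1, 1, 1, 1, 1, 1, 1, 1, 1, 1]
}}

```text
time_s: 26.53
ee_pos: [0.591, 0.0007, 0.1371]
tool_rot: [0.999, -0.039, 0.001, -0.0]
force: [-0.2, 0.2, -0.7]
width: 0.0345
gripper_force: 40.3
```

Run:
```python
from h import *
snap('j1')
```

```text
j1 26.5333 [0.591  0.0007 0.1371] x [ 0.997  -0.0776  0.0022] z [ 2.2e-03 -1.0e-04 -1.0e+00] F [-0.2  0.2 -0.7]
```

View pics/j1.png

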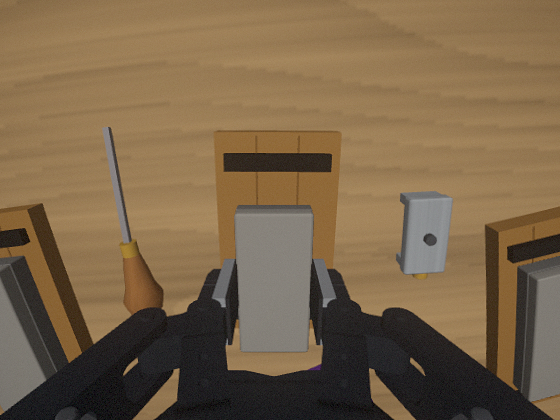

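The short stone is in the gripper at (274,280) and lines up with its base at (278,200), which leaves about 1 mm of side correction. I lower it.

>>> {"op": "play_rows", "data": {
  "linear": [
    [0, 0.012, 0.2],
    [0, 0, 0.15],
    [0, 0, 0.1],
    [0, 0, 0.04],
    [0, 0, 0.02],
    [0, 0, 0.01],
    [0, 0, 0],
    [0, 0, 0],
    [0, 0, 0],
    [0, 0, 0]
  ],
  "rot": [
    [0, 0, 0],
    [0, 0, 0],
    [0, 0, 0],
    [0, 0, 0],
    [0, 0, 0],
    [0, 0, 0],
    [0, 0, 0],
    [0, 0, 0],
    [0, 0, 0],
    [0, 0, 0]
  ],
  "hand": [1, 1, 1, 1, 1, 1, 1, 1, 1, 1]
}}

```text
time_s: 27.42
ee_pos: [0.5906, -0.0007, 0.0944]
tool_rot: [0.999, -0.039, 0.0, -0.0]
force: [-2.1, 0.4, 6.2]
width: 0.0338
gripper_force: 41.1
```

>>> {"op": "play_rows", "data": {
  "linear": [
    [0, 0, 0],
    [0, 0, 0],
    [0, 0, 0],
    [0, 0, -0.2],
    [0, 0, -0.4],
    [0, 0, -0.5],
    [0, 0, -0.5],
    [0, 0, -0.2],
    [0, 0, 0],
    [0, 0, 0]
  ],
  "rot": [
    [0, 0, 0],
    [0, 0, 0],
    [0, 0, 0],
    [0, 0, 0],
    [0, 0, 0],
    [0, 0, 0],
    [0, 0, 0],
    [0, 0, 0],
    [0, 0, -0.63],
    [0, 0, -0.63]
  ],
  "hand": [-1, -1, -1, -1, -1, -1, -1, -1, -1, -1]
}}

```text
time_s: 28.25
ee_pos: [0.5907, -0.0007, 0.2394]
tool_rot: [0.999, 0.038, 0.001, 0.0]
force: [0.4, -0.8, -0.5]
width: 0.0854
gripper_force: 0.0
```

Run:
```python
from h import *
snap('k1')
print(fit(['k1'],(.5905,0,-.078),.075,.035,.033),fit(['k1'],(.5905,0.0003,-.0785),.135,.074,.018))
```

```text
k1 28.25 [ 0.5907 -0.0007  0.2394] x [0.9971 0.0761 0.0027] z [ 2.7e-03 -1.0e-04 -1.0e+00] F [ 0.4 -0.8 -0.5]
(array([ 0.59020068,  0.00099386, -0.07338355]), np.float64(24.326306852148086)) (array([ 5.91569670e-01,  3.97724219e-04, -8.11207559e-02]), np.float64(17.75524635095183))
```

>>> {"op": "play_rows", "data": {
  "linear": [
    [-0.185, 0.416, 0],
    [-0.185, 0.416, 0],
    [-0.185, 0.416, 0],
    [-0.185, 0.416, 0],
    [-0.185, 0.416, 0],
    [-0.185, 0.416, 0],
    [-0.185, 0.416, 0],
    [-0.185, 0.416, 0],
    [-0.185, 0.416, 0],
    [-0.185, 0.416, 0]
  ],
  "rot": [
    [0, 0, 0],
    [0, 0, 0],
    [0, 0, 0],
    [0, 0, 0],
    [0, 0, 0],
    [0, 0, 0],
    [0, 0, 0],
    [0, 0, 0],
    [0, 0, 0],
    [0, 0, 0]
  ],
  "hand": [-1, -1, -1, -1, -1, -1, -1, -1, -1, -1]
}}

```text
time_s: 29.13
ee_pos: [0.466, -0.345, 0.2375]
tool_rot: [0.999, 0.035, -0.0, -0.0]
force: [0.7, 0.6, -0.5]
width: 0.0854
gripper_force: 0.0
```

>>> {"op": "play_rows", "data": {
  "linear": [
    [-0.185, 0.416, 0],
    [0, 0, 0],
    [0, 0, 0.3],
    [0, 0, 0.3],
    [0, 0, 0],
    [0, 0, 0],
    [0, 0, 0],
    [0, 0, 0],
    [0, 0, 0],
    [0, 0, 0]
  ],
  "rot": [
    [0, 0, 0],
    [0, 0, 0],
    [0, 0, 0],
    [0, 0, 0],
    [0, 0, 0],
    [0, 0, 0],
    [0, 0, 0],
    [0, 0, 0],
    [0, 0, 0],
    [0, 0, 0]
  ],
  "hand": [-1, -1, -1, -1, -1, -1, -1, -1, -1, -1]
}}

```text
time_s: 29.97
ee_pos: [0.455, -0.3778, 0.1907]
tool_rot: [0.999, 0.037, 0.001, 0.001]
force: [-0.2, -0.2, -0.4]
width: 0.0856
gripper_force: 0.0
```

Run:
```python
from h import *
snap('l1')
p=(.4545,-.3775,.073)
print(fit(['l1'],p,.15,.05,.01),fit(['l1','g1'],p,.15,.05,.01,zfree=True)[0])
```

```text
l1 29.9667 [ 0.455  -0.3778  0.1907] x [0.9973 0.073  0.001 ] z [ 0.0011 -0.001  -1.    ] F [-0.2 -0.2 -0.4]
(array([ 0.45404705, -0.37810665,  0.07258241]), np.float64(19.099941754231807)) [ 0.45399685 -0.37816948  0.07260756  0.00887   ]
```

All three stones are home, each within about 2 mm and 0.01 rad of its base centre. The two-view height of the plate's top is 9 mm (10 nominal). I grip the plate.

>>> {"op": "play_rows", "data": {
  "linear": [
    [-0.012, 0, 0.4],
    [0, 0, 0.4],
    [0, 0, 0.4],
    [0, 0, 0.2],
    [0, 0, 0.06],
    [0, 0, 0],
    [0, 0, 0],
    [0, 0, 0],
    [0, 0, 0],
    [0, 0, 0]
  ],
  "rot": [
    [0, 0, 0],
    [0, 0, 0],
    [0, 0, 0],
    [0, 0, 0],
    [0, 0, 0],
    [0, 0, 0],
    [0, 0, 0],
    [0, 0, 0],
    [0, 0, 0],
    [0, 0, 0]
  ],
  "hand": [-1, -1, -1, -1, -1, -1, -0.5, -0.2, 1, 1],
  "force": 50
}}

```text
time_s: 30.85
ee_pos: [0.4543, -0.3782, 0.0748]
tool_rot: [0.999, 0.037, 0.001, 0.001]
force: [-1.3, 2.3, 7.1]
width: 0.0485
gripper_force: 50.7
```

>>> {"op": "play_rows", "data": {
  "linear": [
    [0, 0, 0],
    [0, 0, 0],
    [0, 0, 0],
    [0, 0, 0],
    [0, 0, 0],
    [0, 0, 0],
    [0, 0, 0],
    [0, 0, 0],
    [0, 0, 0],
    [0, 0, 0]
  ],
  "rot": [
    [0, 0, 0],
    [0, 0, 0],
    [0, 0, 0],
    [0, 0, 0],
    [0, 0, 0],
    [0, 0, 0],
    [0, 0, 0],
    [0, 0, 0],
    [0, 0, 0],
    [0, 0, 0]
  ],
  "hand": [1, 1, 1, 1, 1, 1, 1, 1, 1, 1]
}}

```text
time_s: 31.68
ee_pos: [0.4543, -0.3782, 0.0749]
tool_rot: [0.999, 0.036, 0.001, 0.001]
force: [-2.3, 2.7, 9.2]
width: 0.048
gripper_force: 50.8
```

>>> {"op": "play_rows", "data": {
  "linear": [
    [0, 0, -0.1],
    [0, 0, -0.3],
    [0, 0, -0.4],
    [0, 0, -0.4],
    [0, 0, -0.3],
    [0, 0, 0],
    [0, 0, 0],
    [0.0405, -0.442, 0],
    [0.0405, -0.442, 0],
    [0.0405, -0.442, 0]
  ],
  "rot": [
    [0, 0, 0],
    [0, 0, 0],
    [0, 0, 0],
    [0, 0, 0],
    [0, 0, 0],
    [0, 0, 0.1],
    [0, 0, 0.1],
    [0, 0, 0],
    [0, 0, 0],
    [0, 0, 0]
  ],
  "hand": [1, 1, 1, 1, 1, 1, 1, 1, 1, 1]
}}

```text
time_s: 32.52
ee_pos: [0.4574, -0.27, 0.191]
tool_rot: [1.0, 0.024, -0.001, -0.001]
force: [0.5, 0.2, -2.6]
width: 0.048
gripper_force: 52.8
```

>>> {"op": "play_rows", "data": {
  "linear": [
    [0.0405, -0.442, 0],
    [0.0405, -0.442, 0],
    [0.0405, -0.442, 0],
    [0.0405, -0.442, 0],
    [0.0405, -0.442, 0],
    [0.0405, -0.442, 0],
    [0.0405, -0.442, 0],
    [0.0405, -0.442, 0],
    [0.0405, -0.442, 0],
    [0.0405, -0.442, 0]
  ],
  "rot": [
    [0, 0, 0],
    [0, 0, 0],
    [0, 0, 0],
    [0, 0, 0],
    [0, 0, 0],
    [0, 0, 0],
    [0, 0, 0],
    [0, 0, 0],
    [0, 0, 0],
    [0, 0, 0]
  ],
  "hand": [1, 1, 1, 1, 1, 1, 1, 1, 1, 1]
}}

```text
time_s: 33.35
ee_pos: [0.4724, 0.0851, 0.1916]
tool_rot: [1.0, 0.024, -0.001, 0.0]
force: [0.8, -0.5, -2.8]
width: 0.048
gripper_force: 52.8
```

>>> {"op": "play_rows", "data": {
  "linear": [
    [0.0405, -0.442, 0],
    [0.0405, -0.442, 0],
    [0.0405, -0.442, 0],
    [0, 0, 0],
    [0, 0, 0],
    [0, 0, 0],
    [0, 0, 0],
    [0, 0, 0],
    [0, 0, 0],
    [0, 0, 0]
  ],
  "rot": [
    [0, 0, 0],
    [0, 0, 0],
    [0, 0, 0],
    [0, 0, 0],
    [0, 0, 0],
    [0, 0, 0],
    [0, 0, 0],
    [0, 0, 0],
    [0, 0, 0],
    [0, 0, 0]
  ],
  "hand": [1, 1, 1, 1, 1, 1, 1, 1, 1, 1]
}}

```text
time_s: 34.18
ee_pos: [0.4779, 0.1893, 0.1929]
tool_rot: [1.0, 0.024, 0.0, -0.0]
force: [0.1, 0.1, -2.7]
width: 0.0479
gripper_force: 53.0
```

Run:
```python
from h import *
snap('n1');s=state();print(s['width'])
print(fit(['n1'],(.518,.1925,.049),.15,.05,.043,skip=(2,)))
```

```text
n1 34.1833 [0.4779 0.1893 0.1929] x [9.989e-01 4.780e-02 2.000e-04] z [ 2.e-04  0.e+00 -1.e+00] F [ 0.1  0.1 -2.7]
0.04819166423897721
(array([0.52079577, 0.19578042, 0.01776001]), np.float64(14.289943000151139))
```

View pics/n1.png

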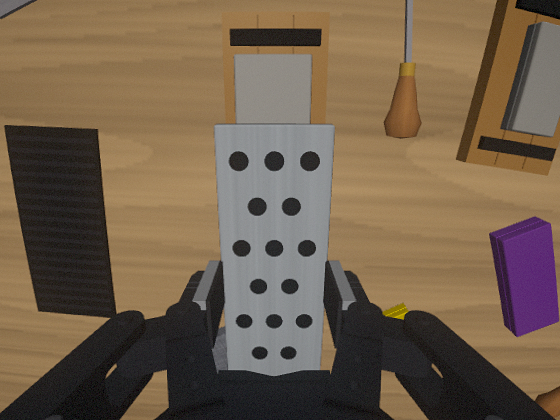

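The plate is level in the grip, far corners (216,125) and (333,124), with the stone's far end below it at (236,55)–(309,54). From those corners I compute the lateral offset.

Run:
```python
from h import *
C=lcam('n1');s=json.load(open('pics/n1.json'));R=Ro.from_quat(s['tool_rot']).as_matrix()
f=lambda P:((P-np.array(s['ee_pos']))@R).round(4)
print(f(unproj(C,[(236,54.5),(310,54),(235.5,125),(312,125)],.043)))
print(f(unproj(C,[(215.5,125),(333.5,124.5)],.128)))
print(f(unproj(C,[(223,13),(329,13)],.018)))
```

```text
[[ 0.113  -0.0253  0.1499]
 [ 0.1134  0.0213  0.1499]
 [ 0.0695 -0.0268  0.1499]
 [ 0.0696  0.024   0.1499]]
[[ 0.0737 -0.0251  0.0649]
 [ 0.074   0.0229  0.0649]]
[[ 0.1434 -0.0362  0.1749]
 [ 0.1436  0.0362  0.1749]]
```

>>> {"op": "play_rows", "data": {
  "linear": [
    [0, -0.008, 0.3],
    [0, 0, 0.3],
    [0, 0, 0.2],
    [0, 0, 0.06],
    [0, 0, 0.03],
    [0, 0, 0.02],
    [0, 0, 0.01],
    [0, 0, 0],
    [0, 0, 0],
    [0, 0, 0]
  ],
  "rot": [
    [0, 0, 0],
    [0, 0, 0],
    [0, 0, 0],
    [0, 0, 0],
    [0, 0, 0],
    [0, 0, 0],
    [0, 0, 0],
    [0, 0, 0],
    [0, 0, 0],
    [0, 0, 0]
  ],
  "hand": [1, 1, 1, 1, 1, 1, 1, 1, 1, 1]
}}

```text
time_s: 35.07
ee_pos: [0.478, 0.1906, 0.1199]
tool_rot: [1.0, 0.025, 0.0, -0.0]
force: [0.4, 0.2, -2.8]
width: 0.0479
gripper_force: 53.0
```

Not touching yet, so I continue in small steps.

>>> {"op": "play_rows", "data": {
  "linear": [
    [0, 0, 0.012],
    [0, 0, 0.01],
    [0, 0, 0.008],
    [0, 0, 0],
    [0, 0, 0],
    [0, 0, 0],
    [0, 0, 0],
    [0, 0, 0],
    [0, 0, 0],
    [0, 0, 0]
  ],
  "rot": [
    [0, 0, 0],
    [0, 0, 0],
    [0, 0, 0],
    [0, 0, 0],
    [0, 0, 0],
    [0, 0, 0],
    [0, 0, 0],
    [0, 0, 0],
    [0, 0, 0],
    [0, 0, 0]
  ],
  "hand": [1, 1, 1, 1, 1, 1, 1, 1, 1, 1]
}}

```text
time_s: 35.9
ee_pos: [0.4779, 0.1906, 0.1179]
tool_rot: [1.0, 0.025, 0.0, -0.0]
force: [-5.0, -1.5, 9.4]
width: 0.0481
gripper_force: 54.3
```

>>> {"op": "play_rows", "data": {
  "linear": [
    [0, 0, -0.006],
    [0, 0, 0],
    [0, 0, 0],
    [0, 0, 0],
    [0, 0, 0],
    [0, 0, 0],
    [0, 0, 0],
    [0, 0, 0],
    [0, 0, 0],
    [0, 0, 0]
  ],
  "rot": [
    [0, 0, 0],
    [0, 0, 0],
    [0, 0, 0],
    [0, 0, 0],
    [0, 0, 0],
    [0, 0, 0],
    [0, 0, 0],
    [0, 0, 0],
    [0, 0, 0],
    [0, 0, 0]
  ],
  "hand": [1, 1, 1, 1, 1, 1, 1, 1, 1, 1]
}}

```text
time_s: 36.73
ee_pos: [0.4779, 0.1906, 0.1179]
tool_rot: [1.0, 0.025, 0.0, -0.0]
force: [-2.3, -0.3, 6.9]
width: 0.048
gripper_force: 54.0
```

Run:
```python
from h import *
snap('o1');s=state()
C=lcam('o1');im=cv2.imread('pics/o1.png')[60:220,180:380];cv2.imwrite('pics/o1c.png',cv2.resize(im,None,fx=3.6,fy=3.6,interpolation=cv2.INTER_CUBIC))
```

```text
o1 36.7333 [0.4779 0.1906 0.1179] x [9.988e-01 4.900e-02 6.000e-04] z [ 5.e-04  1.e-04 -1.e+00] F [-2.3 -0.3  6.9]
```

View pics/o1c.png

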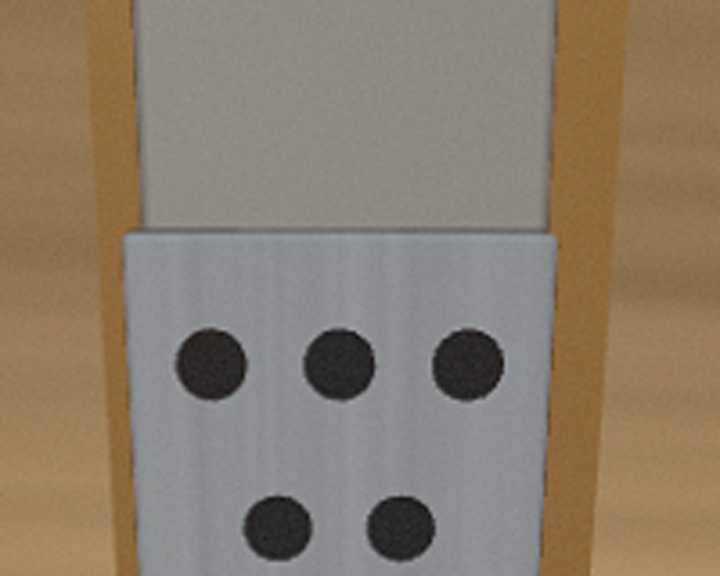

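The plate lies on the stone. Its far edge spans crop columns 124–556, against 143–548 for the stone, so it sits about 0.7 mm to the left. I compute the slide length.

```bash
cat > sl.py <<'E'
from h import *
import sys
t=sys.argv[1];C=lcam(t);s=json.load(open(f'pics/{t}.json'));R=Ro.from_quat(s['tool_rot']).as_matrix()
g=cv2.cvtColor(cv2.imread(f'pics/{t}.png'),cv2.COLOR_BGR2HSV).astype(float)
sat=g[:,235:315,1].mean(1)
print("sat col",[(i,int(v)) for i,v in enumerate(sat[:160]) if i and abs(v-sat[i-1])>8],)
E
python3 sl.py o1
python3 - <<'E'
from h import *
s=json.load(open('pics/o1.json'));R=Ro.from_quat(s['tool_rot']).as_matrix();C=lcam('o1')
for r,z in((0,.043),(10,.043),(20,.043),(30,.043),(40,.043),(125.5,.053)): print(r,((unproj(C,[(274,r)],z)-s['ee_pos'])@R).round(4))
E
```

```text
sat col [(11, 52), (14, 91), (16, 113), (17, 133), (24, 123), (25, 35), (26, 17), (124, 6)]
0 [[ 0.1223 -0.0014  0.075 ]]
10 [[ 0.1186 -0.0014  0.075 ]]
20 [[ 0.1149 -0.0014  0.075 ]]
30 [[ 0.1111 -0.0014  0.075 ]]
40 [[ 0.1073 -0.0014  0.075 ]]
125.5 [[ 0.0735 -0.0013  0.0649]]
```

>>> {"op": "play_rows", "data": {
  "linear": [
    [0, 0, -0.005],
    [0, 0, -0.004],
    [0.04, 0.002, 0],
    [0.07, 0.002, 0],
    [0.07, 0.002, 0],
    [0.07, 0.003, 0],
    [0.07, 0, 0],
    [0.07, 0, 0],
    [0.05, 0, 0],
    [0.03, 0, 0]
  ],
  "rot": [
    [0, 0, 0],
    [0, 0, 0],
    [0, 0, 0],
    [0, 0, 0],
    [0, 0, 0],
    [0, 0, 0],
    [0, 0, 0],
    [0, 0, 0],
    [0, 0, 0],
    [0, 0, 0]
  ],
  "hand": [1, 1, 1, 1, 1, 1, 1, 1, 1, 1]
}}

```text
time_s: 37.62
ee_pos: [0.516, 0.1916, 0.1179]
tool_rot: [1.0, 0.024, -0.0, 0.0]
force: [-0.9, 0.0, 1.7]
width: 0.0479
gripper_force: 53.4
```

>>> {"op": "play_rows", "data": {
  "linear": [
    [0, 0, 0],
    [0, 0, 0],
    [0, 0, 0],
    [0, 0, 0],
    [0, 0, 0],
    [0, 0, 0],
    [0, 0, 0],
    [0, 0, 0],
    [0, 0, 0],
    [0, 0, 0]
  ],
  "rot": [
    [0, 0, 0],
    [0, 0, 0],
    [0, 0, 0],
    [0, 0, 0],
    [0, 0, 0],
    [0, 0, 0],
    [0, 0, 0],
    [0, 0, 0],
    [0, 0, 0],
    [0, 0, 0]
  ],
  "hand": [1, 1, 1, 1, 1, 1, 1, 1, 1, 1]
}}

```text
time_s: 38.45
ee_pos: [0.5153, 0.1916, 0.118]
tool_rot: [1.0, 0.025, -0.0, 0.0]
force: [-0.6, 0.2, -2.1]
width: 0.0478
gripper_force: 53.1
```

Run:
```python
from h import *
snap('p1')
im=cv2.imread('pics/p1.png')[30:190,180:380];cv2.imwrite('pics/p1c.png',cv2.resize(im,None,fx=3.6,fy=3.6,interpolation=cv2.INTER_CUBIC))
C=lcam('p1')
```

```text
p1 38.45 [0.5153 0.1916 0.118 ] x [ 9.988e-01  4.900e-02 -1.000e-04] z [-1.e-04 -0.e+00 -1.e+00] F [-0.6  0.2 -2.1]
```

View pics/p1c.png

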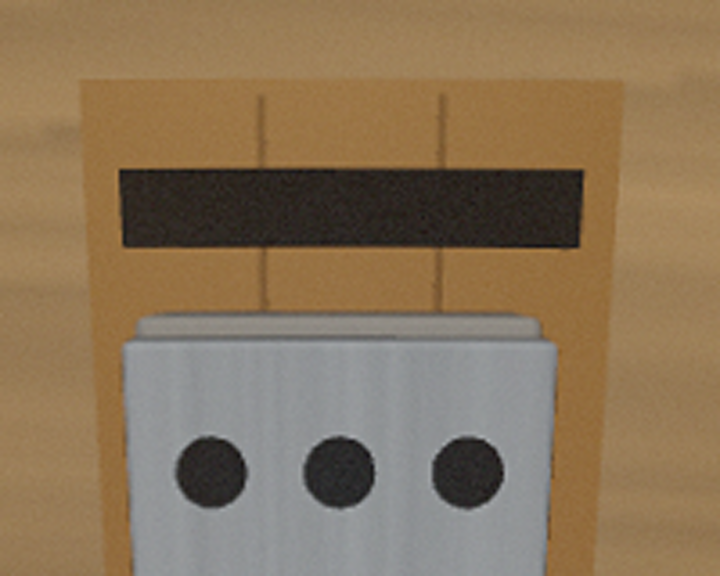

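The plate is straight on the stone, with centres at 340 and 339. About 3.2 mm of stone still shows at the far end, between crop rows 313 and 340, and the kinematics give the same figure. I restore light contact and finish the slide.

>>> {"op": "play_rows", "data": {
  "linear": [
    [0, 0, 0.005],
    [0, 0, 0],
    [0.01, 0, 0],
    [0.01, 0, 0],
    [0.01, 0, 0],
    [0.01, 0, 0],
    [0, 0, 0],
    [0, 0, 0],
    [0, 0, 0],
    [0, 0, 0]
  ],
  "rot": [
    [0, 0, 0],
    [0, 0, 0],
    [0, 0, 0],
    [0, 0, 0],
    [0, 0, 0],
    [0, 0, 0],
    [0, 0, 0],
    [0, 0, 0],
    [0, 0, 0],
    [0, 0, 0]
  ],
  "hand": [1, 1, 1, 1, 1, 1, 1, 1, 1, 1]
}}

```text
time_s: 39.33
ee_pos: [0.5188, 0.1918, 0.1179]
tool_rot: [1.0, 0.024, 0.0, -0.0]
force: [-1.9, 0.3, 4.8]
width: 0.0477
gripper_force: 53.9
```

Run:
```python
from h import *
snap('q1')
im=cv2.imread('pics/q1.png')
g=cv2.cvtColor(im,cv2.COLOR_BGR2GRAY).astype(float)[105:135,230:320].mean(1);print(dict(zip(range(105,135),g.round().astype(int).tolist())))
s=json.load(open('pics/q1.json'));R=Ro.from_quat(s['tool_rot']).as_matrix();C=lcam('q1')
for r,z in((118,.043),(122,.043),(126,.043),(123,.053),(126,.053)): print(r,((unproj(C,[(274,r)],z)-s['ee_pos'])@R).round(4)[0][0])
```

```text
q1 39.3333 [0.5188 0.1918 0.1179] x [9.988e-01 4.890e-02 5.000e-04] z [ 5.e-04  2.e-04 -1.e+00] F [-1.9  0.3  4.8]
{105: 56, 106: 99, 107: 120, 108: 118, 109: 117, 110: 117, 111: 117, 112: 117, 113: 117, 114: 117, 115: 117, 116: 117, 117: 117, 118: 117, 119: 117, 120: 117, 121: 117, 122: 117, 123: 99, 124: 115, 125: 152, 126: 153, 127: 147, 128: 147, 129: 147, 130: 147, 131: 147, 132: 147, 133: 147, 134: 147}
118 0.0761
122 0.0745
126 0.0728
123 0.0745
126 0.0733
```

It is flush at the far end within about half a millimetre. I release and rise.

>>> {"op": "play_rows", "data": {
  "linear": [
    [0, 0, 0],
    [0, 0, 0],
    [0, 0, 0],
    [0, 0, 0],
    [0, 0, -0.1],
    [0, 0, -0.3],
    [0, 0, -0.4],
    [0, 0, -0.5],
    [-0.3, 0, -0.3],
    [-0.3, 0, 0]
  ],
  "rot": [
    [0, 0, 0],
    [0, 0, 0],
    [0, 0, 0],
    [0, 0, 0],
    [0, 0, 0],
    [0, 0, 0],
    [0, 0, 0],
    [0, 0, 0],
    [0, 0, 0],
    [0, 0, 0]
  ],
  "hand": [-1, -1, -1, -1, -1, -1, -1, -1, -1, -1]
}}

```text
time_s: 40.22
ee_pos: [0.4715, 0.1897, 0.2519]
tool_rot: [1.0, 0.024, 0.003, -0.001]
force: [0.6, 0.7, 0.7]
width: 0.0852
gripper_force: 0.0
```

>>> {"op": "play_rows", "data": {
  "linear": [
    [-0.3, 0, -0.1],
    [-0.1, 0, 0],
    [0, 0, 0],
    [0, 0, 0],
    [0, 0, 0],
    [0, 0, 0],
    [0, 0, 0],
    [0, 0, 0],
    [0, 0, 0],
    [0, 0, 0]
  ],
  "rot": [
    [0, 0, 0],
    [0, 0, 0],
    [0, 0, 0],
    [0, 0, 0],
    [0, 0, 0],
    [0, 0, 0],
    [0, 0, 0],
    [0, 0, 0],
    [0, 0, 0],
    [0, 0, 0]
  ],
  "hand": [-1, -1, -1, -1, -1, -1, -1, -1, -1, -1]
}}

```text
time_s: 41.05
ee_pos: [0.4388, 0.1879, 0.2535]
tool_rot: [1.0, 0.024, -0.0, 0.0]
force: [0.2, -0.2, 0.0]
width: 0.0854
gripper_force: 0.0
```

Run:
```python
from h import *
snap('r1')
print(fit(['r1'],(.518,.192,.049),.15,.05,.053,skip=(2,)))
print(fit(['r1'],(.518,.192,.049),.21,.074,.018,skip=(2,)))
f=grab_frame('scene')[:,:,::-1];a=cv2.resize(f[180:290,180:380],None,fx=3,fy=3,interpolation=cv2.INTER_CUBIC)
b=cv2.resize(cv2.imread('pics/r1.png'),(600,450))
b=cv2.imread('pics/r1.png')
m=np.zeros((600,800,3),np.uint8);m[:330,:600]=a;w=cv2.resize(b[60:330],None,fx=.98,fy=.98);m[332:332+min(268,w.shape[0]),:w.shape[1]]=w[:268]
cv2.imwrite('pics/fin.png',m)
```

```text
r1 41.05 [0.4388 0.1879 0.2535] x [ 9.988e-01  4.890e-02 -4.000e-04] z [-4.e-04 -1.e-04 -1.e+00] F [ 0.2 -0.2  0. ]
(array([0.51754955, 0.19334014, 0.04918619]), np.float64(22.090249893424485))
(array([0.51119117, 0.19141329, 0.04960025]), np.float64(7.105510999143735))
```

View pics/fin.png

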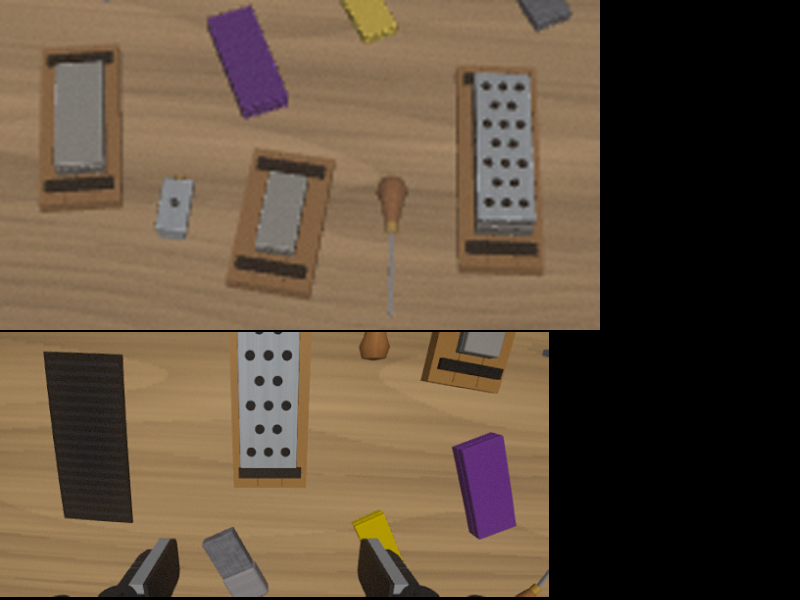

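The final picture shows all three stones between their stops and the plate centred on the long stone at (503,150). The plate fit (517.5, 193.3 mm, 0.049 rad) equals the stone fit from before (517.4, 193.2 mm, 0.049 rad). I hand it in.

```bash
python3 -c "
from rig import *
print(close_job())"
```

```text
the job is handed in; nothing more can be done
None
```

The job is handed in at about 41 s of the 128 s: all three stones lie between their own bases' stops, within about 2 mm of centre, and the plate was slid without lifting until it covered the long stone flush, to within about 1 mm.

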